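Pack away the model-maker's support blocks and glue

TASK

Pack up the modelling bench: tip the green support blocks out of the wooden tray into the blue tub, then put the yellow lid on the tub and press it down until it is fully home and level, with every block inside. Set the empty tray back down flat on the bench, stand every fallen glue bottle upright on the black mat, and leave the spray can, paint jar and tool case where they are.

Things in the scene. Friction and masses are not known exactly. Their poses are not given: they have to be found in the camera images.
- tub: blue round open tub, fixed: outer diameter 160 mm, 125 mm high, wall 5 mm, floor 5 mm thick. Four orange spring clips at the rim (reaching 92 mm from the axis) have noses poking inward: the lid stops loosely on them, 5 to 8 mm too high, and must be pressed past them with some 10 N. Origin: centre of its underside, z up
- lid: round yellow lid, lying right way up: grey plug below, 144 mm diameter, 12 mm deep; yellow flange 172 mm diameter, 6 mm thick; black round knob 34 mm diameter, 18 to 56 mm above the origin. Origin: centre of the plug's underside, z up. Fully seated, the flange rests on the rim and the origin is 113 mm above the tub's origin
- tray: wooden tray of green blocks, 145 mm (x) by 106 mm (y), floor 4 mm, walls 30 mm high at the back (+x) and sides, open without a lip at the front (-x). Red carrying bar along y over its middle, 14 mm wide (x), 22 mm tall, centre 95 mm above the origin, on posts at the side walls; 80 mm free below it. 0.2 to 0.33 kg empty. Origin: centre of its underside, z up
- tray_lip (a point): the middle of the tray's open front edge, on its floor: 72.5 mm from the tray's origin along its -x, 4 mm up
- mat: black rubber mat, fixed on the bench, 250 mm (x) by 240 mm (y), 3 mm thick. Origin: centre of its underside; z up
- block1: green stepped support block with blue tape on its ends, 60 mm (x) by 30 mm (y) by 24 mm high (the upper 10 mm only 36 mm long), 40 g; starts in the tray; may be absent. Origin: centre of its underside
- block2: green stepped support block with blue tape on its ends, 60 mm (x) by 30 mm (y) by 24 mm high (the upper 10 mm only 36 mm long), 40 g; starts in the tray; may be absent. Origin: centre of its underside
- block3: green stepped support block with blue tape on its ends, 60 mm (x) by 30 mm (y) by 24 mm high (the upper 10 mm only 36 mm long), 40 g; starts in the tray; may be absent. Origin: centre of its underside
- block4: green stepped support block with blue tape on its ends, 60 mm (x) by 30 mm (y) by 24 mm high (the upper 10 mm only 36 mm long), 40 g; starts in the tray; may be absent. Origin: centre of its underside
- bottle1: square white glue bottle with a yellow label and a red cap: body 36 by 36 mm and 78 mm long, cap 22 mm diameter and 32 mm long, 110 mm over all, about 90 g; starts lying on its side on the mat; may be absent. Origin: centre of its square base; its x axis runs from the base to the cap, so x points up when it stands
- bottle2: square white glue bottle with a yellow label and a red cap: body 36 by 36 mm and 78 mm long, cap 22 mm diameter and 32 mm long, 110 mm over all, about 90 g; starts lying on its side on the mat; may be absent. Origin: centre of its square base; its x axis runs from the base to the cap, so x points up when it stands
- bottle3: square white glue bottle with a yellow label and a red cap: body 36 by 36 mm and 78 mm long, cap 22 mm diameter and 32 mm long, 110 mm over all, about 90 g; starts lying on its side on the mat; may be absent. Origin: centre of its square base; its x axis runs from the base to the cap, so x points up when it stands
- primer: bystander: upright spray can, 60 mm diameter, 120 mm high. Origin: centre of its underside
- paintjar: bystander: small paint jar, 54 mm diameter, 65 mm high. Origin: centre of its underside
- toolcase: bystander: flat black tool case, 120 by 180 by 50 mm. Origin: centre of its underside
There are look-alikes about, which are no part of the job. Leave any purple look-alike of the bottle3 alone.

How it is judged:
On the way, in this order (a step that is already met when the one before it is completed fails the run):
1. the loaded tray is tipped over the tub (angle between tray's own z axis and vertical above 0.35 rad and horizontal distance between tray_lip and tub below 0.12 m and height (world z) of tray above 0.08 m), for 0.05 s.
2. every block present is inside the tub (horizontal distance between each of block1, block2, block3, block4 and tub below 0.075 m and height (world z) of each of block1, block2, block3, block4 below 0.105 m), for 0.2 s.
3. the lid is pressed home on the tub, level, with the blocks inside (all of step 2 and z of lid in the frame of tub between 0.108 and 0.1155 m and horizontal distance between lid and tub below 0.006 m and angle between lid's own z axis and vertical below 0.03 rad), for 0.2 s.
At the end, for the whole second after the job is handed in: every block present is inside the tub; the lid is seated within 2.5 mm of fully home and within 0.03 rad of level; the tray is flat on the bench (within 0.05 rad); every bottle present stands on the mat, cap up, within 0.1 rad of upright; all at rest (all of step 3 and height (world z) of tray below 0.006 m and angle between tray's own z axis and vertical below 0.05 rad and linear speed of each of tray, bottle1, bottle2, bottle3, lid below 0.02 m/s and angle between each of bottle1, bottle2, bottle3's own x axis and vertical below 0.1 rad and height (world z) of each of bottle1, bottle2, bottle3 below 0.012 m and x of bottle1 in the frame of mat between -0.125 and 0.125 m and y of bottle1 in the frame of mat between -0.12 and 0.12 m and x of bottle2 in the frame of mat between -0.125 and 0.125 m and y of bottle2 in the frame of mat between -0.12 and 0.12 m and x of bottle3 in the frame of mat between -0.125 and 0.125 m and y of bottle3 in the frame of mat between -0.12 and 0.12 m); the robot touches nothing.
It fails at once if a bystander (spray can, paint jar or tool case) is moved by more than 3 cm (distance of any of primer, paintjar, toolcase from where it was at the start of the episode above 0.03 m).
Of block1, block2, block3, block4 only 2 to 4 are there at a start; the rules pass over those that are not, and their reading is None.
Of bottle1, bottle2, bottle3 only 2 to 3 are there at a start; the rules pass over those that are not, and their reading is None.
At some moment in a run one of lid, bottle1, bottle2, bottle3 may be knocked a few centimetres aside while the robot is not near it.
It also fails if it takes over 210 s, if anything falls off the work surface, if the arm or the gripper's body presses on something with over 40 N, if the wrist force passes 120 N, or if a joint passes its speed limit or range.

ROBOT

A 6-joint arm with a two-finger parallel gripper is mounted at the origin on the work surface. World frame = base frame: x ahead of the robot, y to its left, z up, the work surface at z = 0. Lengths are in m, angles in rad, forces in N, time in s.
With the tool pointing down it reaches from about 0.3 to 0.875 m from the base axis. Payload 6.4 kg.
Tool frame: the origin (TCP) lies midway between the tips of the shut fingers; the grasp point (between the pads) lies 19 mm behind it (robot.hold_point_z is the distance from the TCP to the grasp point, in m); z points along the fingers, y is the direction in which the jaws open and shut (so a half turn about z gives the same grasp; the last joint's range is limited). The gripper opens to 88 mm and grips with 3 to 60 N. Pads are 18 mm wide; open, the fingers measure 123 mm over their backs; the gripper's body (75 mm by 187 mm) begins 45 mm behind the grasp point.
Start: joints at [-1.376, 0.181, 1.607, -0, 1.354, -0.206], TCP at [0.224, -0.529, 0.215] pointing down, gripper open.
Joint ranges: [-2.99, 2.99], [-0.89, 2.07], [0.3, 2.58], [-1.14, 4.28], [0, 2.63], [-3.12, 3.12]. Speed limits (rad/s): [2.57, 2.57, 3.01, 3.14, 3.14, 3.14].

INTERFACE

Orientations are given as a unit quaternion [w, x, y, z].
In Python, from bench import robot, get_image, job_done, nets gives the robot as it stands.
- The arm moves only by the tool move_arm, never from a script. Its argument "increments" is a list that holds one entry, the list of rows, each a list of 5 numbers: the shift along the tool's x, y, z in m, then the turn about the tool's z in rad, then the finger opening in m, from 0 to 0.0881. In form: [[[tx, ty, tz, yaw, jaw], ...]]. A call has 1 to 20 rows; each row shifts and turns the commanded pose from where the row before left it, along the tool's axes as they then stand; what a row does not reach is not made up. A row lasts 1/12 s, in which the tool goes at most 41.7 mm and 7.16 degrees, less where a joint would pass 70% of its speed; a pose out of reach is approached as far as the arm can. A call with a gripper value outside its range is refused whole. The fingers move at their own pace and stop on an object; "newtons" is the grip in N (left out, the last holds). Time passes only in rows, so rows that do not move let the fingers close. It gives the time, the measured TCP pose, the force and the opening at its end, in the units of the state.
- robot.sense(): the state, without advancing time (a new reading comes with each control period).
- get_image(name): name is "side" or "top"; returns a dict with "image" (384x512x3 uint8, red, green, blue), "fx", "fy", "cx", "cy" (pixels), "dist_coeffs" ([k1, k2, p1, p2, k3] as OpenCV has them; the pictures are not rectified), "R" (3x3) and "t" (3): a world point X has camera coordinates R X + t. Camera axes: x right, y down, z forward; pixel columns grow to the right and rows downward; lengths in m; the calibration is good to about 2 mm. A picture is of the moment at which its call begins. There is no depth.
- job_done(): hands the job in, once; it reports no verdict.
Trained networks look in the newest picture that a camera, given by its name, has taken for a name from the list of things; names that differ only in an ending like _2 or _b are one class to them, and where a whole thing is asked for, a point or a joint stands for the part that bears it (a point fixed in the world has none). Each returns a list of dicts, best first, with "p" (0 to 1); they miss things now and then, are a little off and sometimes report something else, mostly with a low value. They report only what shows in the picture. A call takes as long as a camera call. They do not tell look-alikes from the thing itself.
- nets.search_frame(camera, query): "rect" ([left, top, right, bottom] in pixels, round what is visible of it).
- nets.pinpoint(camera, query): "centre" ([column, row] in pixels: a listed point, or the origin of a listed thing).
The state is a dict: "time_s": time; "qpos": joint angles; "joint_velocities": joint speeds; "tau": joint torques, N m; "tool_pos": TCP position; "ee_rot": TCP orientation; "force": force on the tool from outside, world axes, zero at the start; "wrist_torque": the same for the moment, N m; "opening": finger opening in m.
Only numpy, scipy, OpenCV 4.12 (cv2) and the standard library are available. Lean on these libraries where they do the work, as an engineer would, in place of code of your own. Each camera call takes 0.05 s, during which the arm holds its last target.

## Working session

There is one attempt and no reset: what is moved stays moved. The work goes in short steps, Python scripts to look and compute and a tool call to move; the robot and the scene stay as the last step left them, time stands still between calls to the robot, and variables do not carry over. Pictures are saved under pics/ and viewed, and the job is handed in when it is done.

Besides the shell and the picture viewer there is one more tool, called after "Request:" in YAML: its name, and indented under it one key for each argument. move_arm: Moves the arm, as the interface text tells. Its arguments: {"type":"object","properties":{"increments":{"type":"array"},"newtons":{"type":"number"}},"required":["increments"]}

```bash
mkdir -p pics; ls
python3 - <<'E'
from bench import robot,get_image,nets
import cv2
for c in("side","top"):
    d=get_image(c); cv2.imwrite(f"pics/{c}0.png",d["image"][:,:,::-1])
    print({k:v for k,v in d.items() if k!="image"})
    for q in("tub","lid","tray","tray_lip","mat","block1","bottle1","primer","paintjar","toolcase"):
        print(c,q,[(round(r["p"],2),[round(x) for x in r["centre"]]) for r in nets.pinpoint(c,q)])
print(robot.sense())
E
```

```text
pics
{'fx': 484.70568263882865, 'fy': 484.70568263882865, 'cx': 250.2233532788362, 'cy': 187.54458352273247, 'dist_coeffs': array([-0.06203108,  0.        ,  0.        ,  0.        ,  0.        ]), 'R': array([[ 0.9550439 , -0.29646   , -0.00161952],
       [-0.1492137 , -0.47595617, -0.86671852],
       [ 0.25617655,  0.82799589, -0.49879493]]), 't': array([-0.51149673,  0.08537022,  1.81249119])}
side tub [(0.72, [264, 243]), (0.26, [290, 177])]
side lid [(0.75, [254, 211])]
side tray [(0.6, [246, 184])]
side tray_lip [(0.68, [227, 184])]
side mat [(0.83, [217, 156])]
side block1 [(0.59, [251, 184]), (0.47, [238, 189]), (0.45, [249, 174])]
side bottle1 [(0.75, [244, 153]), (0.57, [219, 151]), (0.57, [214, 168]), (0.49, [216, 156]), (0.48, [150, 162]), (0.31, [237, 188])]
side primer []
side paintjar [(0.72, [221, 151]), (0.51, [320, 209])]
side toolcase [(0.85, [315, 268]), (0.7, [218, 151]), (0.45, [241, 187])]
{'fx': 467.3970821505356, 'fy': 467.3970821505356, 'cx': 248.18408836464698, 'cy': 194.56335464336436, 'dist_coeffs': array([-0.03323242,  0.        ,  0.        ,  0.     
[... 717 characters left out ...]
(0.16, [260, 185])]
{'time_s': 1.1, 'qpos': array([-1.37632717e+00,  1.80794435e-01,  1.60696351e+00, -2.34994156e-05,
        1.35378798e+00, -2.06284446e-01]), 'joint_velocities': array([ 0.00044029,  0.00113734, -0.00118992,  0.00018814, -0.00052221,
        0.00040251]), 'tau': array([-2.27235813e-05, -4.33846235e+01, -3.42179883e+01,  7.04438891e-02,
        3.09060782e-02,  8.26047454e-06]), 'tool_pos': array([ 0.22433877, -0.52946971,  0.21523525]), 'ee_rot': array([ 2.32957001e-05,  9.79991145e-01,  1.99041087e-01, -1.16120132e-05]), 'force': array([ 0.63965701, -0.135999  ,  0.68710596]), 'wrist_torque': array([-0.01238089, -0.03438556, -0.045992  ]), 'opening': 0.08827567658333323}
```

View pics/side0.png

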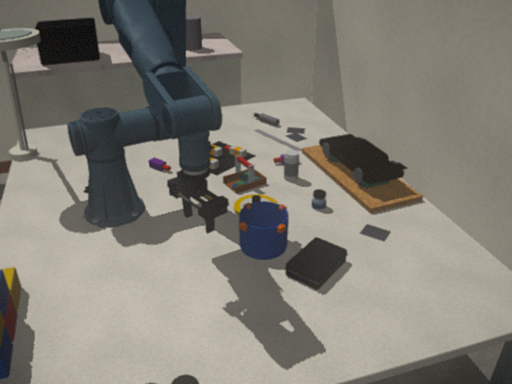

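View pics/top0.png

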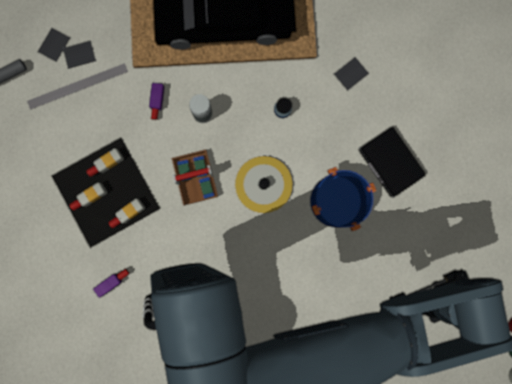

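Run:
```python
import cv2
a=cv2.imread("pics/top0.png"); cv2.imwrite("pics/top0z.png",cv2.resize(a[50:310,60:340],None,fx=2.3,fy=2.3,interpolation=2)[:598])
a=cv2.imread("pics/side0.png"); cv2.imwrite("pics/side0z.png",cv2.resize(a[120:280,120:380],None,fx=3.0,fy=3.0,interpolation=2))
```

```text
(no output)
```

View pics/top0z.png

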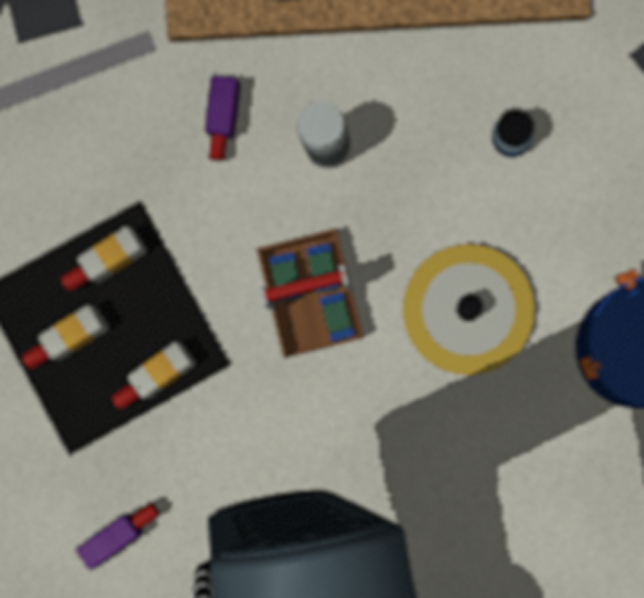

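View pics/side0z.png

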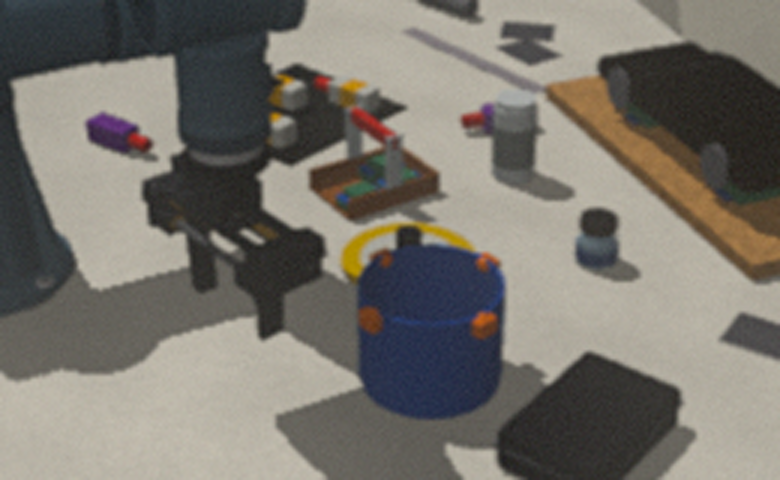

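The side view shows the arm over the foreground, with the tub at about (264,232), the lid behind it, the tray at (246,180) and the bottles partly hidden. The top view shows the mat with three white bottles (97,163), (90,197) and (126,213), the tray with 3 visible blocks at (195,178), the lid at (265,184) and the tub at (341,199). The purple bottles are look-alikes. The tool can't tilt, so I'll have to tip the tray by levering it on the tub rim, and pivot the bottles up by their caps.

```bash
cat > h.py <<'E'
import numpy as np, cv2
from bench import robot,get_image,nets
def und(d,p):
    K=np.array([[d["fx"],0,d["cx"]],[0,d["fy"],d["cy"]],[0,0,1]])
    return cv2.undistortPoints(np.array(p,float).reshape(-1,1,2),K,d["dist_coeffs"]).reshape(-1,2)
def ray(d,p):
    n=und(d,p); v=np.c_[n,np.ones(len(n))]@d["R"]; c=-d["R"].T@d["t"]; return c,v
def atz(d,p,z):
    c,v=ray(d,p); return c+v*((z-c[2])/v[:,2])[:,None]
def proj(d,X):
    K=np.array([[d["fx"],0,d["cx"]],[0,d["fy"],d["cy"]],[0,0,1]])
    return cv2.projectPoints(np.array(X,float).reshape(-1,1,3),cv2.Rodrigues(d["R"])[0],d["t"],K,d["dist_coeffs"])[0].reshape(-1,2)
def blobs(img,lo,hi,amin=15,roi=None,lo2=None,hi2=None):
    h=cv2.cvtColor(img,cv2.COLOR_RGB2HSV); m=cv2.inRange(h,np.array(lo),np.array(hi))
    if lo2: m|=cv2.inRange(h,np.array(lo2),np.array(hi2))
    n,l,s,c=cv2.connectedComponentsWithStats(m)
    out=[]
    for i in range(1,n):
        if s[i,4]>=amin:
            ys,xs=np.nonzero(l==i); r=cv2.minAreaRect(np.c_[xs,ys].astype(np.float32))
            out.append((s[i,4],c[i],r))
    return sorted(out,key=lambda o:-o[0])
def save(img,name,box=None,k=1):
    if box: img=img[box[1]:box[3],box[0]:box[2]]
    cv2.imwrite("pics/"+name,cv2.resize(img[:,:,::-1],None,fx=k,fy=k,interpolation=cv2.INTER_CUBIC))
E
python3 - <<'E'
from h import *
d=get_image("top"); im=d["image"]
np.set_printoptions(precision=4,suppress=True)
R=dict(lo=(0,140,60),hi=(6,255,255),lo2=(174,140,60),hi2=(180,255,255))
for n,kw,z in (("red",R,.106),("redcap",R,.021),("orange",dict(lo=(8,130,90),hi=(17,255,255)),.128),("yellow",dict(lo=(18,130,90),hi=(32,255,255)),.018),("blue",dict(lo=(105,150,30),hi=(125,255,255)),.125),("green",dict(lo=(45,40,20),hi=(100,255,255)),.028)):
    for a,c,r in blobs(im,**kw)[:9]:
        print(n,a,c.round(1),atz(d,c,z)[0,:2],"rect",np.round(r[0],1),np.round(r[1],1),round(r[2]), atz(d,r[0],z)[0,:2])
# dark mat corners
for q in [(53,176),(122,139),(159,207),(92,246)]: print("mat",atz(d,q,.003)[0])
for q,z in [((201,102),.12),((284,104),.065)]: print(q,atz(d,q,z)[0])
save(im,"t1.png",(160,130,240,220),7)
save(im,"t2.png",(300,150,390,240),6)
E
```

```text
red 179 [190.9 174.1] [0.5223 0.0545] rect [191.5 173.9] [ 6.3 32.5] 76 [0.5229 0.053 ]
red 78 [113.5 222.4] [0.3838 0.2645] rect [113.4 222.4] [ 7.6 10.2] 53 [0.3836 0.2648]
red 75 [ 91.4 170.9] [0.5256 0.3319] rect [ 91.2 171. ] [ 7.5 10.3] 56 [0.5252 0.3325]
red 75 [ 74.4 204.9] [0.4299 0.3751] rect [ 74.2 205. ] [ 7.5 10.3] 56 [0.4294 0.3755]
red 70 [122.4 274.2] [0.2423 0.235 ] rect [122.4 273.9] [ 6.4 11.2] 53 [0.243  0.2348]
red 56 [154.3 113.4] [0.692  0.1623] rect [154.5 113.5] [9. 5.] 90 [0.6917 0.1618]
redcap 179 [190.9 174.1] [0.532  0.0636] rect [191.5 173.9] [ 6.3 32.5] 76 [0.5327 0.062 ]
redcap 78 [113.5 222.4] [0.3844 0.2874] rect [113.4 222.4] [ 7.6 10.2] 53 [0.3842 0.2876]
redcap 75 [ 91.4 170.9] [0.5356 0.3592] rect [ 91.2 171. ] [ 7.5 10.3] 56 [0.5351 0.3598]
redcap 75 [ 74.4 204.9] [0.4336 0.4052] rect [ 74.2 205. ] [ 7.5 10.3] 56 [0.4331 0.4057]
redcap 70 [122.4 274.2] [0.2336 0.2559] rect [122.4 273.9] [ 6.4 11.2] 53 [0.2345 0.2557]
redcap 56 [154.3 113.4] [0.7128 0.1784] rect [154.5 113.5] [9. 5.] 90 [0.7125 0.1779]
orange 280 [193.9 190.3] [0.4755 0.0429] rec
[... 1146 characters left out ...]
36.9] [ 0.0639 -0.3304] rect [331.  325.5] [115. 360.] 90 [ 0.0968 -0.3558]
green 119 [206.2 187.2] [0.4932 0.0167] rect [206.2 187.2] [12.2  9.6] 74 [0.4934 0.0168]
green 94 [183.2 167.9] [0.5493 0.086 ] rect [183.4 167.7] [ 8.5 11.1] 72 [0.5498 0.0856]
green 84 [199.2 164.1] [0.5614 0.0391] rect [199.4 164.2] [8.7 9.9] 81 [0.5612 0.0387]
green 47 [281.6 111.8] [ 0.7246 -0.2028] rect [281.6 111.5] [15.5  7.2] 15 [ 0.7257 -0.2028]
green 16 [201.9 266.7] [0.2605 0.0235] rect [201.4 266.7] [6.7 3.6] 27 [0.2605 0.0249]
mat [0.5199 0.48   0.003 ]
mat [0.6365 0.2767 0.003 ]
mat [0.4331 0.1581 0.003 ]
mat [0.3131 0.3536 0.003 ]
(201, 102) [0.7237 0.0307 0.12  ]
(284, 104) [ 0.7385 -0.2064  0.065 ]
```

View pics/t1.png

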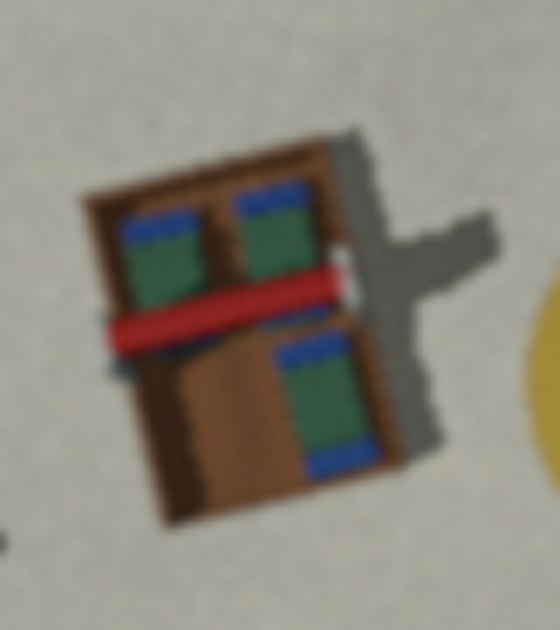

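View pics/t2.png

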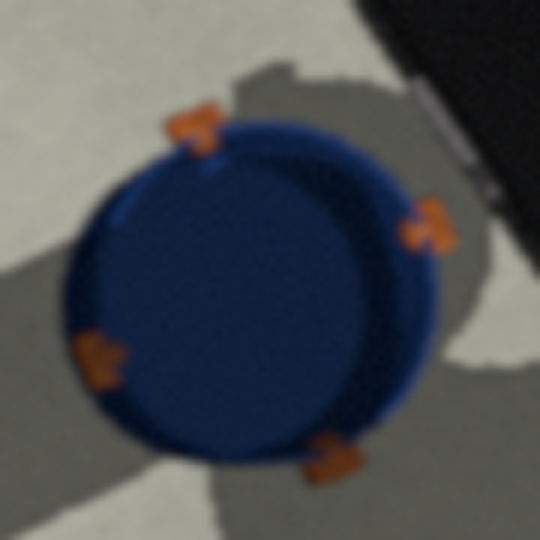

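Run:
```python
from h import *
np.set_printoptions(precision=4,suppress=True)
d=get_image("top"); s=get_image("side"); im=d["image"]
cl=atz(d,[(332.5,171.7),(371.7,187.5),(355.5,226.5),(316.7,210)],.128)
print("clips",cl[:,:2],"c",cl.mean(0), np.linalg.norm(cl[:,:2]-cl[:,:2].mean(0),axis=1), np.arctan2(*(cl-cl.mean(0))[:,1::-1].T))
z=np.array([[82,200],[325,135],[405,465],[165,525]])/7+[160,130]
tc=atz(d,z,.03); print("tray",tc[:,:2],tc.mean(0),[np.linalg.norm(tc[i]-tc[i-1]) for i in range(4)], "head",np.arctan2(*(tc[2:].mean(0)-tc[:2].mean(0))[1::-1]))
bb=atz(d,[(175.4,177.9),(208.6,170.4)],.106); print("bar",bb,bb.mean(0),np.arctan2(*(bb[1]-bb[0])[1::-1]))
y=blobs(im,(18,130,90),(32,255,255))[0]
h=cv2.cvtColor(im,cv2.COLOR_RGB2HSV); m=cv2.inRange(h,np.array((18,130,90)),np.array((32,255,255)))[:, :320]; m[:,:200]=0
ys,xs=np.nonzero(m); hull=cv2.convexHull(np.c_[xs,ys].astype(np.float32)).reshape(-1,2); P=atz(d,hull,.018)[:,:2]
A=np.c_[2*P,np.ones(len(P))]; q=np.linalg.lstsq(A,(P**2).sum(1),rcond=None)[0]; print("lid",q[:2],np.sqrt(q[2]+q[0]**2+q[1]**2))
print("knob",atz(d,(265,183),.056))
# side checks
c=cl.mean(0); 
print("side proj tub base,top",proj(s,[[c[0],c[1],0],[c[0],c[1],.125]]))
print("proj bar side",proj(s,[bb.mean(0)]), proj(s,[[q[0],q[1],.056]]))
```

```text
clips [[ 0.5346 -0.3371]
 [ 0.4932 -0.4461]
 [ 0.385  -0.4013]
 [ 0.4282 -0.2942]] c [ 0.4602 -0.3697  0.128 ] [0.0812 0.0832 0.0816 0.082 ] [ 0.4129 -1.164  -2.7433  1.9727]
tray [[ 0.576   0.1206]
 [ 0.6059  0.0188]
 [ 0.4666 -0.0184]
 [ 0.4393  0.0816]] [0.5219 0.0507 0.03  ] [np.float64(0.1420945603840471), np.float64(0.10610941936088493), np.float64(0.1441668469101091), np.float64(0.10360558964646872)] head -2.8721929504263195
bar [[0.5107 0.0974 0.106 ]
 [0.5337 0.0055 0.106 ]] [0.5222 0.0514 0.106 ] -1.3260183044491072
lid [ 0.5078 -0.153 ] 0.08325059421080658
knob [[ 0.5065 -0.1551  0.056 ]]
side proj tub base,top [[261.4465 244.977 ]
 [261.8398 213.6983]]
proj bar side [[243.1636 160.2836]] [[255.2986 196.73  ]]
```

The zoom shows the tray's open front facing the robot, with three blocks in it. The tub's clips sit at 0.41, -1.16, -2.74 and 1.97 rad about (0.460,-0.370). Next I turn the tool so the jaws lie along the tray's x axis.

Request:
move_arm:
  increments:
    - [[0,0,-0.004,-0.119,0.06],[0,0,-0.004,-0.119,0.06],[0,0,-0.004,-0.119,0.06],[0,0,-0.004,-0.119,0.06],[0,0,-0.004,-0.119,0.06],[0,0,-0.004,-0.119,0.06],[0,0,-0.004,-0.119,0.06],[0,0,-0.004,-0.119,0.06],[0,0,-0.004,-0.119,0.06],[0,0,-0.004,-0.119,0.06],[0,0,-0.004,-0.119,0.06],[0,0,-0.004,-0.119,0.06]]
  newtons: 20

```text
time_s: 2.25
tool_pos: [0.2244, -0.5294, 0.2634]
ee_rot: [-0.0, 0.608, 0.794, 0.0]
force: [-0.1, 0.8, 0.7]
opening: 0.06
```

```bash
cat >> h.py <<'E'
def st():
    s=robot.sense(); w,x,y,z=s["ee_rot"]
    X=np.array([1-2*(y*y+z*z),2*(x*y+w*z)]); return s,np.arctan2(X[1],X[0])
def rel(x,y,z=None,phi=None):
    s,f=st(); p=s["tool_pos"]; dx,dy=x-p[0],y-p[1]
    dphi=0 if phi is None else (phi-f+np.pi)%(2*np.pi)-np.pi
    print("t %.1f TCP"%s["time_s"],p.round(4),"phi %.3f"%f,"F",s["force"].round(1),"op %.4f"%s["opening"],"q6 %.2f"%s["qpos"][5])
    print("tx %.4f ty %.4f"%(dx*np.cos(f)+dy*np.sin(f),dx*np.sin(f)-dy*np.cos(f)),"" if z is None else "tz %.4f"%(p[2]-z),"yaw %.3f"%(-dphi))
E
python3 -c "
from h import *
rel(.522,.051,.16,1.827)"
```

```text
t 2.2 TCP [ 0.2244 -0.5294  0.2634] phi 1.835 F [-0.1  0.8  0.7] op 0.0600 q6 -1.64
tx 0.4827 ty 0.4387 tz 0.1034 yaw 0.008
```

Request:
move_arm:
  increments:
    - [[0.0241,0.0219,0,0,0.06],[0.0241,0.0219,0,0,0.06],[0.0241,0.0219,0,0,0.06],[0.0241,0.0219,0,0,0.06],[0.0241,0.0219,0,0,0.06],[0.0241,0.0219,0,0,0.06],[0.0241,0.0219,0,0,0.06],[0.0241,0.0219,0,0,0.06],[0.0241,0.0219,0,0,0.06],[0.0241,0.0219,0,0,0.06],[0.0241,0.0219,0,0,0.06],[0.0241,0.0219,0,0,0.06],[0.0241,0.0219,0.01,0.008,0.06],[0.0241,0.0219,0.01,0,0.06],[0.0241,0.0219,0.01,0,0.06],[0.0241,0.0219,0.01,0,0.06],[0.0241,0.0219,0.01,0,0.06],[0.0241,0.0219,0.01,0,0.06],[0.0241,0.0219,0.02,0,0.06],[0.0241,0.0219,0.02,0,0.06]]

```text
time_s: 3.92
tool_pos: [0.5277, 0.0491, 0.1633]
ee_rot: [0.001, 0.613, 0.79, 0.001]
force: [1.0, 0.4, -0.5]
opening: 0.0602
```

Run:
```python
from h import *
rel(.522,.051,.08,1.827)
d=get_image("side"); t=get_image("top")
p=robot.sense()["tool_pos"]
print("side TCP",proj(d,[p]),"bar pred",proj(d,[[.522,.051,.106]]),"top TCP",proj(t,[p]))
save(d["image"],"s2.png",(180,80,320,260),4); save(t["image"],"t3.png",(100,60,400,284),2.6)
```

```text
t 3.9 TCP [0.5277 0.0491 0.1633] phi 1.821 F [ 1.   0.4 -0.5] op 0.0602 q6 -0.38
tx 0.0032 ty -0.0051 tz 0.0833 yaw -0.006
side TCP [[243.80733827 148.0479247 ]] bar pred [[243.14922681 160.33830756]] top TCP [[190.06879754 170.67406454]]
```

View pics/s2.png

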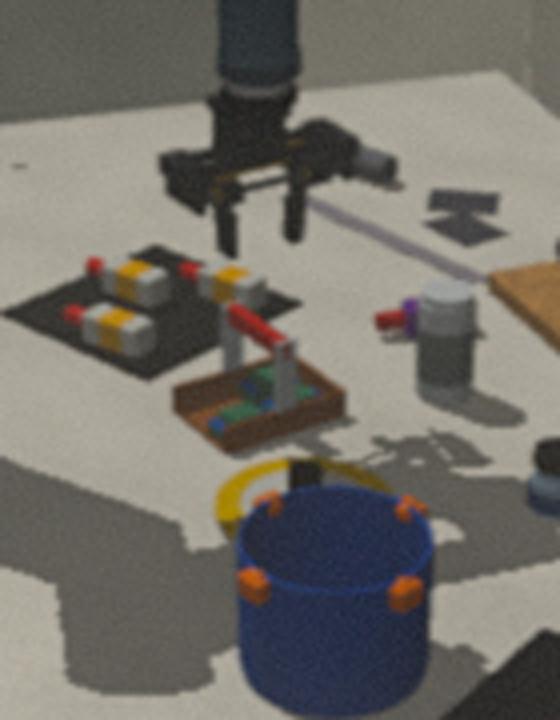

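View pics/t3.png

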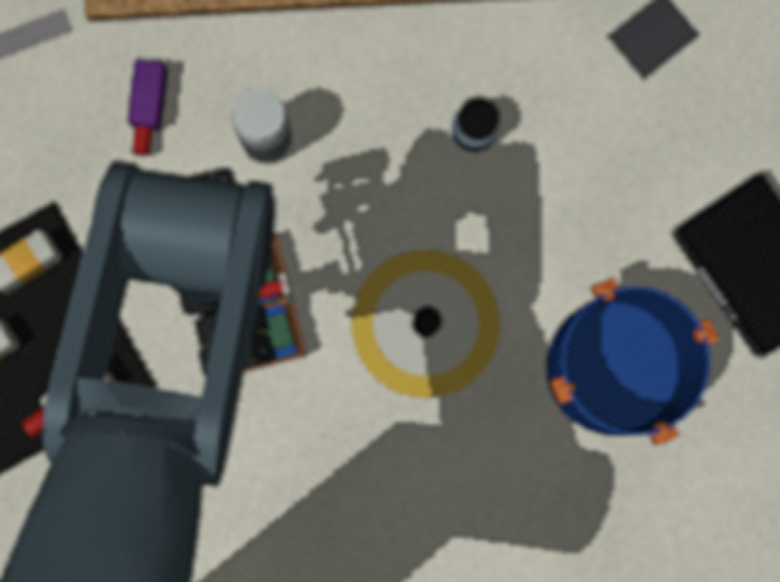

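Run:
```python
from h import *
d=get_image("side"); rel(.522,.051,.08,1.827)
print(proj(d,[[.22434,-.52947,.215],[.22434,-.52947,.235],robot.sense()["tool_pos"]]))
```

```text
t 4.1 TCP [0.5255 0.0494 0.1612] phi 1.824 F [-0.2 -0.2 -0.5] op 0.0600 q6 -0.38
tx 0.0024 ty -0.0030 tz 0.0812 yaw -0.003
[[198.8158249  230.51917076]
 [198.4076353  224.46468844]
 [243.98321764 147.8603449 ]]
```

Side view: the open fingers are above the tray bar, which is at about (245,161), with the tip midpoint at about (245,142). Lined up, so I go down and grip.

Request:
move_arm:
  increments:
    - [[0.001,-0.001,0.01,-0.003,0.06],[0.001,-0.001,0.01,0,0.06],[0,0,0.01,0,0.06],[0,0,0.01,0,0.06],[0,0,0.01,0,0.06],[0,0,0.01,0,0.06],[0,0,0.01,0,0.06],[0,0,0.011,0,0.06],[0,0,0,0,0.06],[0,0,0,0,0.04],[0,0,0,0,0.02],[0,0,0,0,0.0],[0,0,0,0,0.0],[0,0,0,0,0.0],[0,0,0,0,0.0],[0,0,0,0,0.0],[0,0,0,0,0.0]]
  newtons: 30

```text
time_s: 5.48
tool_pos: [0.525, 0.0489, 0.0829]
ee_rot: [0.001, 0.612, 0.791, 0.001]
force: [-0.0, -0.2, 1.7]
opening: 0.0091
```

Run:
```python
from h import *
rel(.522,.051,.08,1.827)
d=get_image("side")
save(d["image"],"s3.png",(180,80,320,260),4)
```

```text
t 5.5 TCP [0.525  0.0489 0.0829] phi 1.824 F [-0.  -0.2  1.7] op 0.0091 q6 -0.39
tx 0.0027 ty -0.0023 tz 0.0029 yaw -0.003
```

View pics/s3.png

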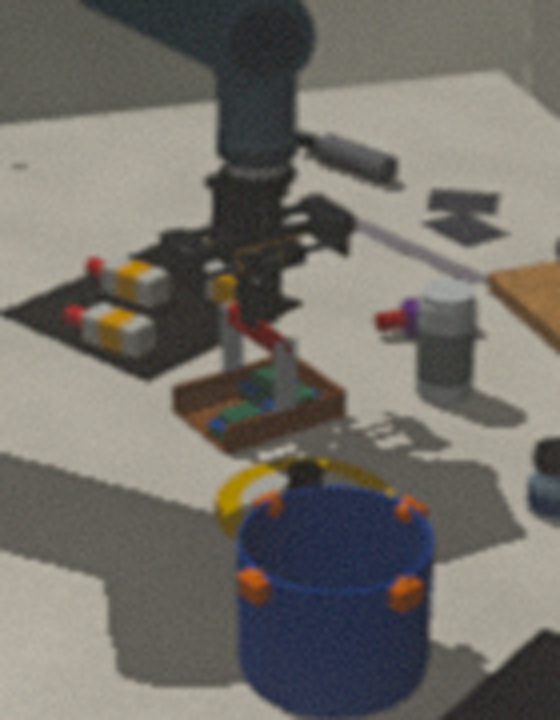

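Request:
move_arm:
  increments:
    - [[0,0,0,0,0.0],[0,0,0,0,0.0],[0,0,0,0,0.0],[0,0,-0.004,0,0.0],[0,0,-0.004,0,0.0],[0,0,-0.004,0,0.0],[0,0,-0.004,0,0.0],[0,0,-0.004,0,0.0],[0,0,0,0,0.0],[0,0,0,0,0.0]]
  newtons: 30

```text
time_s: 6.37
tool_pos: [0.5243, 0.0489, 0.1026]
ee_rot: [0.0, 0.612, 0.791, 0.0]
force: [-0.5, -0.8, 0.7]
opening: 0.0005
```

Run:
```python
from h import *
rel(.522,.051,.08,1.827); print(robot.sense()["wrist_torque"])
d=get_image("side")
save(d["image"],"s4.png",(180,80,320,260),4)
```

```text
t 6.4 TCP [0.5243 0.0489 0.1026] phi 1.824 F [-0.5 -0.8  0.7] op 0.0005 q6 -0.39
tx 0.0026 ty -0.0017 tz 0.0226 yaw -0.003
[-0.01697847 -0.0789506  -0.01588528]
```

View pics/s4.png

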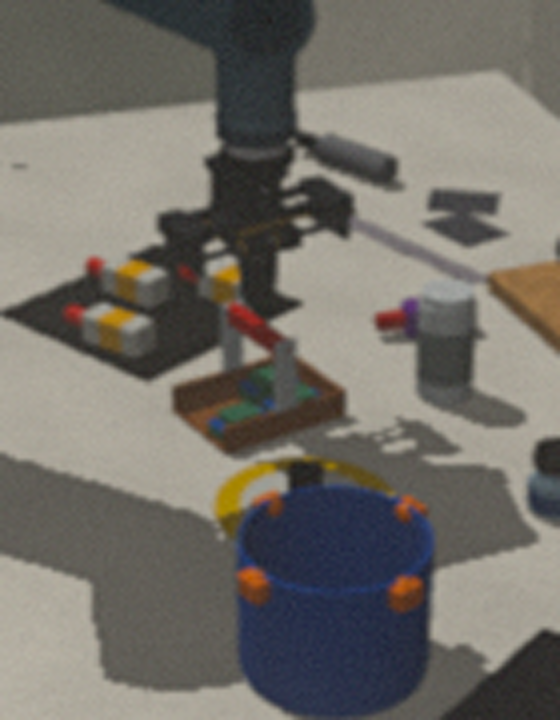

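Run:
```python
from h import *
d=get_image("side"); p=robot.sense()["tool_pos"]
for z in (.0,.0095,.02,.03): print(z,proj(d,[p+[0,0,z]]))
save(d["image"],"s5.png",(225,130,275,195),9)
```

```text
0.0 [[243.75941966 161.37019655]]
0.0095 [[243.73990141 159.24106763]]
0.02 [[243.71823659 156.87587283]]
0.03 [[243.69751323 154.61157349]]
```

View pics/s5.png

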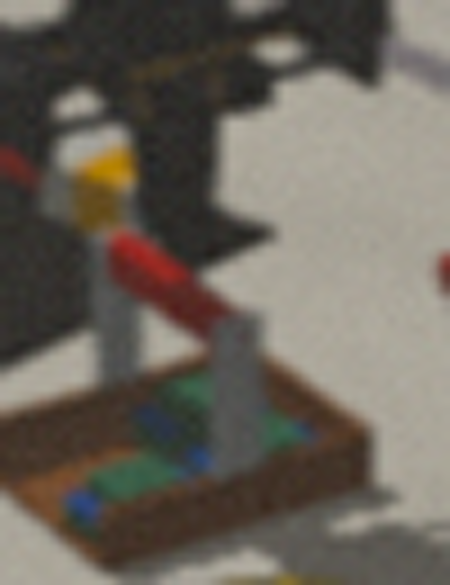

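The fingers closed fully and missed the bar. In the picture the tips look about 20 mm higher than the reported TCP, so I'll touch the shut tips gently on the bar to find out.

Request:
move_arm:
  increments:
    - [[0,0,0.003,0,0.0],[0,0,0.003,0,0.0],[0,0,0,0,0.0],[0,0,0,0,0.0]]

```text
time_s: 6.8
tool_pos: [0.5236, 0.049, 0.0956]
ee_rot: [-0.0, 0.612, 0.791, -0.0]
force: [-0.2, 0.3, -0.8]
opening: 0.0005
```

Request:
move_arm:
  increments:
    - [[0,0,0.003,0,0.0],[0,0,0.002,0,0.0],[0,0,0,0,0.0],[0,0,0,0,0.0]]

```text
time_s: 7.13
tool_pos: [0.5239, 0.049, 0.091]
ee_rot: [-0.0, 0.612, 0.791, -0.0]
force: [0.7, -0.2, -0.2]
opening: 0.0003
```

Request:
move_arm:
  increments:
    - [[0,0,0.003,0,0.0],[0,0,0,0,0.0],[0,0,0,0,0.0]]

```text
time_s: 7.38
tool_pos: [0.5239, 0.049, 0.088]
ee_rot: [-0.0, 0.612, 0.791, -0.0]
force: [-0.5, -0.8, -0.2]
opening: 0.0006
```

Request:
move_arm:
  increments:
    - [[0,0,0.003,0,0.0],[0,0,0,0,0.0],[0,0,0,0,0.0]]

```text
time_s: 7.63
tool_pos: [0.5239, 0.049, 0.085]
ee_rot: [-0.0, 0.612, 0.791, -0.0]
force: [0.1, 0.1, 0.8]
opening: 0.0005
```

Request:
move_arm:
  increments:
    - [[0,0,0.003,0,0.0],[0,0,0,0,0.0],[0,0,0,0,0.0]]

```text
time_s: 7.88
tool_pos: [0.5245, 0.0489, 0.0829]
ee_rot: [0.0, 0.612, 0.791, 0.0]
force: [-1.4, 0.1, 5.4]
opening: 0.0006
```

Run:
```python
from h import *
rel(.522,.051,.08,1.827)
d=get_image("side")
save(d["image"],"s6.png",(215,120,275,195),8)
t=get_image("top")
save(t["image"],"t6.png",(140,110,250,220),5); print(robot.sense())
```

```text
t 7.9 TCP [0.5245 0.0489 0.0829] phi 1.824 F [-1.4  0.1  5.4] op 0.0006 q6 -0.39
tx 0.0027 ty -0.0019 tz 0.0029 yaw -0.003
{'time_s': 7.9833, 'qpos': array([-1.32563700e-01,  2.36065338e-01,  1.83434386e+00, -2.16212304e-05,
        1.07022902e+00, -3.85602724e-01]), 'joint_velocities': array([-0.00138606,  0.00025838, -0.0007141 , -0.00101869, -0.00171738,
       -0.00035481]), 'tau': array([-1.42507134e-01, -3.84074771e+01, -2.77787268e+01,  8.29527411e-02,
       -4.76074331e-01,  5.89643314e-04]), 'tool_pos': array([0.52451986, 0.0488938 , 0.0829342 ]), 'ee_rot': array([4.17396486e-04, 6.12226442e-01, 7.90682336e-01, 2.31526391e-04]), 'force': array([-1.50612673, -0.89420081,  5.11420943]), 'wrist_torque': array([-0.0197951 ,  0.20676888, -0.02017334]), 'opening': 0.0005521247255612507}
```

View pics/s6.png

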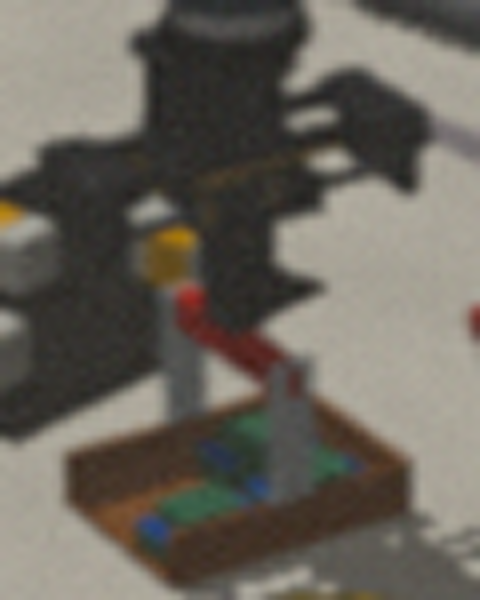

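View pics/t6.png

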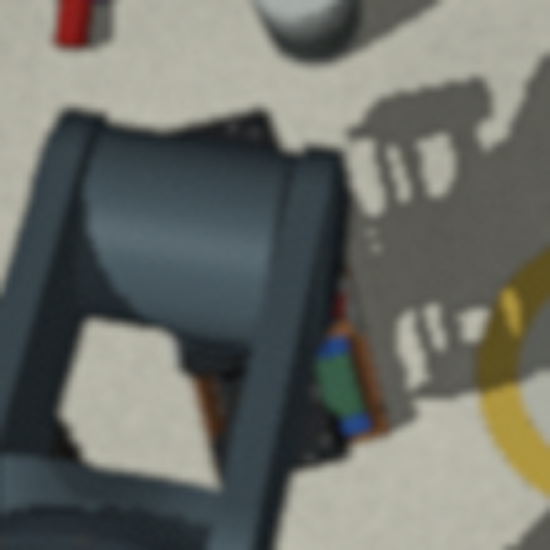

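Request:
move_arm:
  increments:
    - [[0,0,-0.008,0,0.0],[0,0,-0.01,0,0.0],[0,0,-0.014,0,0.03],[0.002,-0.001,0,0,0.06],[0,0,0,0,0.06],[0,0,0,0,0.06],[0,0,0,0,0.06],[0,0,0.01,0,0.06],[0,0,0.01,0,0.06],[0,0,0.01,0,0.06],[0,0,0.01,0,0.06],[0,0,0.01,0,0.06],[0,0,0.006,0,0.06],[0,0,0,0,0.04],[0,0,0,0,0.02],[0,0,0,0,0.0],[0,0,0,0,0],[0,0,0,0,0],[0,0,0,0,0],[0,0,0,0,0]]
  newtons: 30

```text
time_s: 9.65
tool_pos: [0.5231, 0.0506, 0.0587]
ee_rot: [0.001, 0.612, 0.791, 0.0]
force: [1.9, 0.8, -0.8]
opening: 0.0157
```

Request:
move_arm:
  increments:
    - [[0,0,0,0,0.0],[0,0,0,0,0.0],[0,0,0,0,0.0]]

```text
time_s: 9.9
tool_pos: [0.5232, 0.0506, 0.0587]
ee_rot: [0.0, 0.612, 0.791, 0.0]
force: [1.3, 0.3, 1.7]
opening: 0.0139
```

Run:
```python
from h import *
print(robot.hold_point_z)
rel(.522,.051,.08,1.827)
d=get_image("side")
save(d["image"],"s7.png",(215,120,275,195),8)
```

```text
0.0187
t 9.9 TCP [0.5232 0.0506 0.0587] phi 1.824 F [1.3 0.3 1.7] op 0.0139 q6 -0.38
tx 0.0007 ty -0.0010 tz -0.0213 yaw -0.003
```

View pics/s7.png

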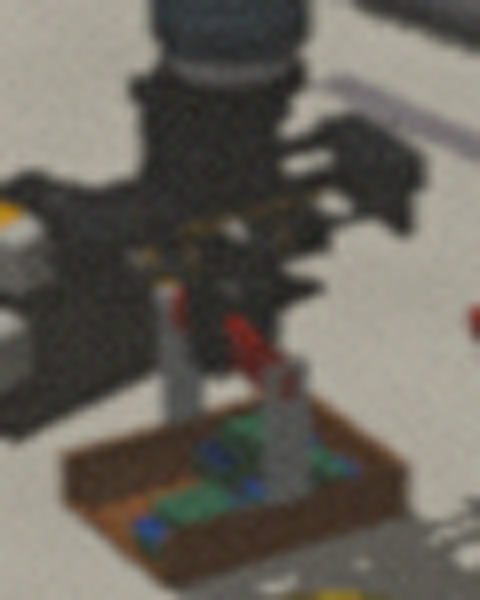

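Gripped at 13.9 mm, and the side view shows the fingers around the bar. Now I lift it.

Request:
move_arm:
  increments:
    - [[0,0,-0.003,0,0],[0,0,-0.006,0,0],[0,0,-0.01,0,0],[0,0,-0.013,0,0],[0,0,-0.015,0,0],[0,0,-0.015,0,0],[0,0,-0.015,0,0],[0,0,-0.015,0,0],[0,0,-0.015,0,0],[0,0,-0.015,0,0],[0,0,-0.015,0,0],[0,0,-0.015,0,0],[0,0,-0.01,0,0],[0,0,-0.006,0,0],[0,0,-0.003,0,0],[0,0,0,0,0],[0,0,0,0,0]]

```text
time_s: 11.37
tool_pos: [0.5221, 0.0507, 0.2285]
ee_rot: [-0.001, 0.612, 0.791, -0.0]
force: [-1.0, -1.0, -4.3]
opening: 0.0138
```

Run:
```python
from h import *
rel(.4832,-.3598,.233,1.975)
d=get_image("side")
save(d["image"],"s8.png",(180,60,320,200),4)
```

```text
t 11.4 TCP [0.5221 0.0507 0.2285] phi 1.824 F [-1.  -1.  -4.3] op 0.0138 q6 -0.38
tx -0.3877 ty -0.1404 tz -0.0045 yaw -0.151
```

View pics/s8.png

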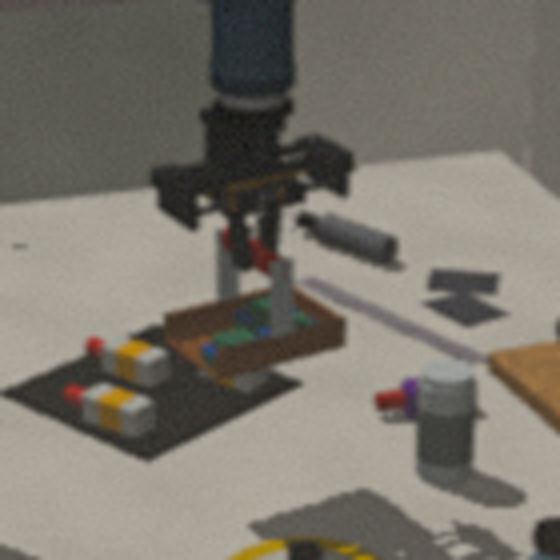

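The tray is lifted level with its three blocks.

Request:
move_arm:
  increments:
    - [[0,0,0,-0.03,0],[0,0,0,-0.045,0],[0,0,0,-0.045,0],[0,0,0,-0.031,0],[0,0,0,0,0]]

```text
time_s: 11.83
tool_pos: [0.522, 0.0507, 0.2282]
ee_rot: [-0.001, 0.55, 0.835, -0.0]
force: [-0.2, -0.1, -3.7]
opening: 0.0137
```

Run:
```python
from h import *
rel(.4832,-.3598,.233,1.975)
```

```text
t 11.8 TCP [0.522  0.0507 0.2282] phi 1.976 F [-0.2 -0.1 -3.7] op 0.0137 q6 -0.53
tx -0.3620 ty -0.1975 tz -0.0048 yaw 0.001
```

Request:
move_arm:
  increments:
    - [[-0.006,-0.0033,-0.0008,0,0],[-0.012,-0.0065,-0.0008,0,0],[-0.018,-0.0098,-0.0008,0,0],[-0.0207,-0.0113,-0.0008,0,0],[-0.0207,-0.0113,-0.0008,0,0],[-0.0207,-0.0113,-0.0008,0,0],[-0.0207,-0.0113,0,0,0],[-0.0207,-0.0113,0,0,0],[-0.0207,-0.0113,0,0,0],[-0.0207,-0.0113,0,0,0],[-0.0207,-0.0113,0,0,0],[-0.0207,-0.0113,0,0,0],[-0.0207,-0.0113,0,0,0],[-0.0207,-0.0113,0,0,0],[-0.0207,-0.0113,0,0,0],[-0.0207,-0.0113,0,0,0],[-0.0207,-0.0113,0,0,0],[-0.018,-0.0098,0,0,0],[-0.012,-0.0065,0,0,0],[-0.006,-0.0033,0,0,0]]

```text
time_s: 13.5
tool_pos: [0.4825, -0.3616, 0.2335]
ee_rot: [-0.0, 0.552, 0.834, -0.0]
force: [0.5, 0.2, -4.0]
opening: 0.0136
```

Request:
move_arm:
  increments:
    - [[0,0,0,0,0],[0,0,0,0,0],[0,0,0,0,0]]

```text
time_s: 13.75
tool_pos: [0.4835, -0.3584, 0.2339]
ee_rot: [-0.0, 0.551, 0.835, 0.0]
force: [0.3, -0.3, -3.0]
opening: 0.014
```

Run:
```python
from h import *
rel(.4832,-.3598,.195,1.975)
d=get_image("side")
save(d["image"],"s9.png",(190,90,340,270),4)
d=get_image("top")
save(d["image"],"t9.png",(250,100,430,260),4)
```

```text
t 13.8 TCP [ 0.4835 -0.3584  0.2339] phi 1.976 F [ 0.3 -0.3 -3. ] op 0.0140 q6 -1.24
tx -0.0011 ty -0.0008 tz 0.0389 yaw 0.001
```

View pics/s9.png

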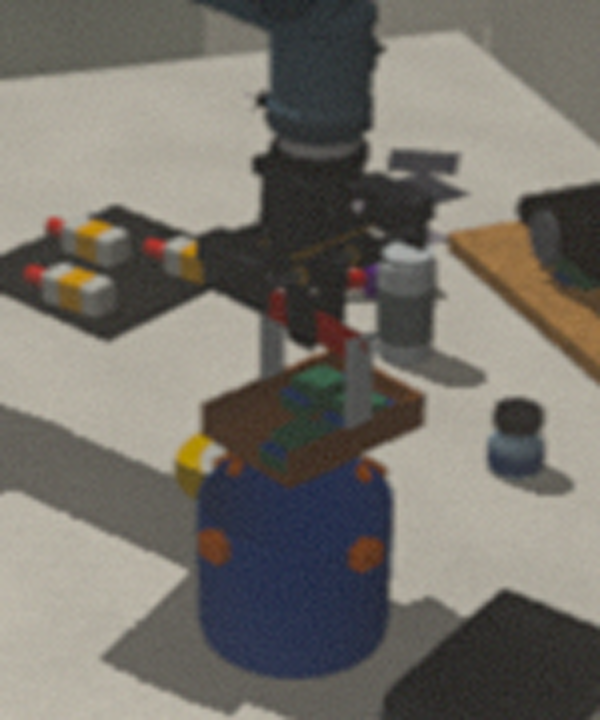

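View pics/t9.png

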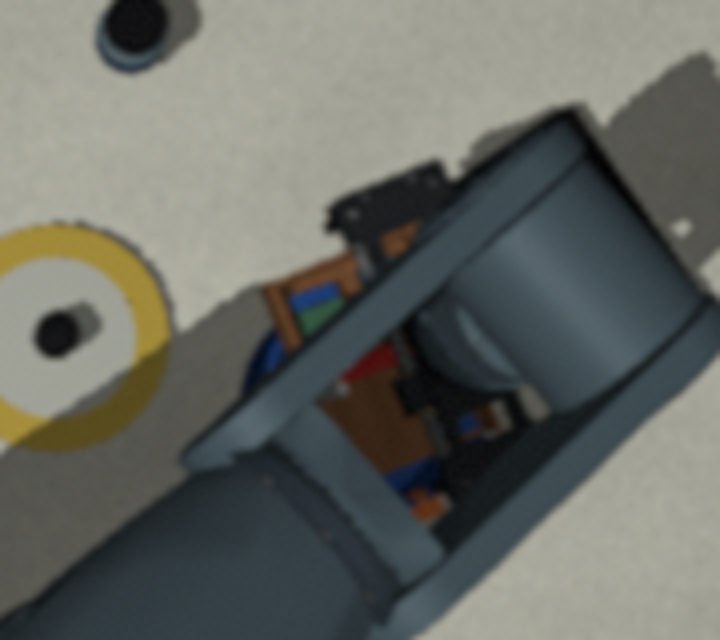

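Request:
move_arm:
  increments:
    - [[0,0,0.007,0,0],[0,0,0.007,0,0],[0,0,0.007,0,0],[0,0,0.007,0,0],[0,0,0.004,0,0],[0,0,0,0,0],[0,0,0,0,0]]
  newtons: 14

```text
time_s: 14.43
tool_pos: [0.4831, -0.3595, 0.2015]
ee_rot: [-0.0, 0.551, 0.835, 0.0]
force: [0.6, 0.2, -4.5]
opening: 0.0138
```

Request:
move_arm:
  increments:
    - [[0,0,0.003,0,0],[0,0,0.003,0,0],[0,0,0.003,0,0],[0,0,0,0,0],[0,0,0,0,0]]
  newtons: 14

```text
time_s: 14.85
tool_pos: [0.4832, -0.3596, 0.1928]
ee_rot: [-0.0, 0.551, 0.835, 0.0]
force: [0.3, 0.3, -3.7]
opening: 0.0137
```

Request:
move_arm:
  increments:
    - [[0,0,0.003,0,0],[0,0,0.003,0,0],[0,0,0,0,0],[0,0,0,0,0]]
  newtons: 14

```text
time_s: 15.18
tool_pos: [0.4831, -0.3595, 0.1867]
ee_rot: [-0.0, 0.551, 0.835, 0.0]
force: [0.3, -0.7, -4.6]
opening: 0.0139
```

Request:
move_arm:
  increments:
    - [[0,0,0.003,0,0],[0,0,0.003,0,0],[0,0,0.003,0,0],[0,0,0,0,0],[0,0,0,0,0]]
  newtons: 14

```text
time_s: 15.6
tool_pos: [0.4834, -0.3613, 0.1812]
ee_rot: [0.002, 0.551, 0.835, -0.001]
force: [-6.8, 0.5, 11.7]
opening: 0.0139
```

Request:
move_arm:
  increments:
    - [[0,-0.003,0.003,0,0],[0,-0.003,0.003,0,0],[0,0,0,0,0],[0,0,0,0,0]]
  newtons: 14

```text
time_s: 15.93
tool_pos: [0.4782, -0.3649, 0.1763]
ee_rot: [0.003, 0.551, 0.834, -0.002]
force: [-6.4, -0.8, 14.5]
opening: 0.0146
```

Run:
```python
from h import *
rel(.4832,-.3598,.195,1.975); print(robot.sense()["wrist_torque"])
d=get_image("side")
save(d["image"],"s10.png",(200,110,320,260),4)
```

```text
t 15.9 TCP [ 0.4782 -0.3649  0.1763] phi 1.974 F [-6.4 -0.8 14.5] op 0.0146 q6 -1.25
tx 0.0027 ty 0.0067 tz -0.0187 yaw -0.001
[-0.1132193   0.82753449  0.06861327]
```

View pics/s10.png

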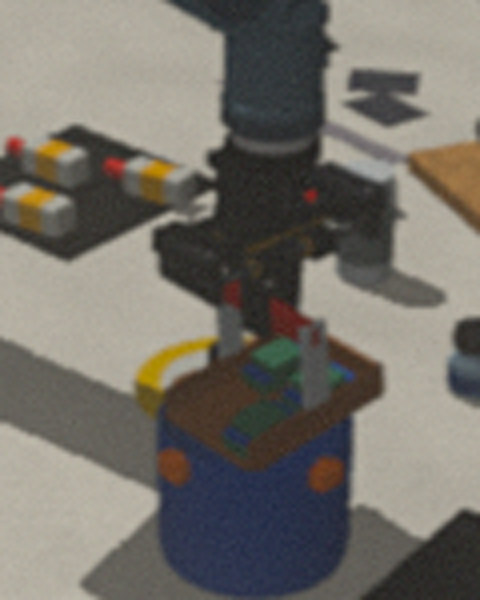

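Request:
move_arm:
  increments:
    - [[0,0,0,0,0],[0,-0.003,0.001,0,0],[0,-0.003,0.002,0,0],[0,-0.003,0.002,0,0],[0,-0.003,0.002,0,0],[0,-0.002,0.001,0,0],[0,0,0,0,0]]
  newtons: 8

```text
time_s: 16.57
tool_pos: [0.4662, -0.3707, 0.1671]
ee_rot: [0.004, 0.551, 0.834, -0.002]
force: [-0.9, -4.5, 6.0]
opening: 0.0172
```

Run:
```python
from h import *
rel(.4832,-.3598,.195,1.975); print(robot.sense()["wrist_torque"])
d=get_image("side")
save(d["image"],"s11.png",(200,110,320,260),4)
```

```text
t 16.6 TCP [ 0.4662 -0.3707  0.1671] phi 1.974 F [-0.9 -4.5  6. ] op 0.0172 q6 -1.27
tx 0.0033 ty 0.0199 tz -0.0279 yaw -0.001
[-0.48021073 -0.18192592  0.03349021]
```

View pics/s11.png

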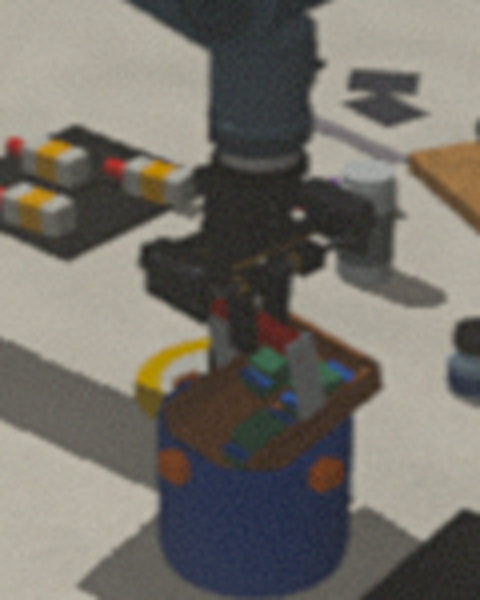

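Request:
move_arm:
  increments:
    - [[0,-0.003,0.002,0,0],[0,-0.003,0.003,0,0],[0,-0.003,0.003,0,0],[0,-0.003,0.003,0,0],[0,-0.003,0.002,0,0],[0,0,0,0,0]]
  newtons: 8

```text
time_s: 17.12
tool_pos: [0.4518, -0.3767, 0.1533]
ee_rot: [0.003, 0.551, 0.834, -0.002]
force: [-1.9, -6.1, 3.2]
opening: 0.0193
```

Run:
```python
from h import *
rel(.4832,-.3598,.195,1.975); print(robot.sense()["wrist_torque"])
d=get_image("side")
save(d["image"],"s12.png",(200,110,320,260),4)
```

```text
t 17.1 TCP [ 0.4518 -0.3767  0.1533] phi 1.974 F [-1.9 -6.1  3.2] op 0.0193 q6 -1.30
tx 0.0032 ty 0.0356 tz -0.0417 yaw -0.001
[-0.79747933  0.02805923  0.09207124]
```

View pics/s12.png

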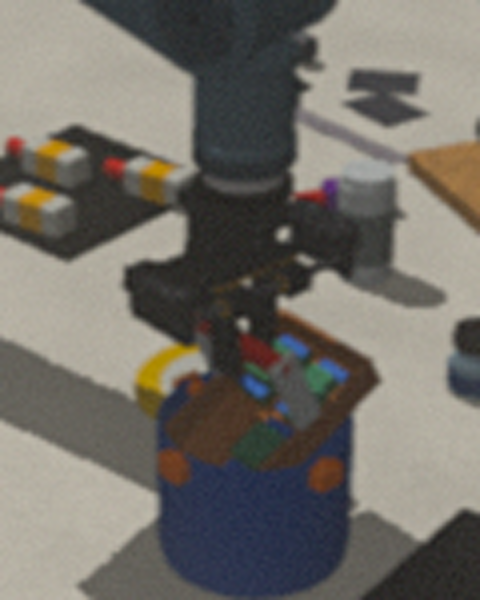

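Request:
move_arm:
  increments:
    - [[0,-0.003,0.003,0,0],[0,-0.003,0.003,0,0],[0,-0.002,0.003,0,0],[0,-0.002,0.003,0,0],[0,-0.002,0.003,0,0],[0,0,0,0,0]]
  newtons: 8

```text
time_s: 17.67
tool_pos: [0.4396, -0.3813, 0.1374]
ee_rot: [0.002, 0.551, 0.834, -0.002]
force: [-4.2, -7.6, 2.2]
opening: 0.0219
```

Run:
```python
from h import *
rel(.4832,-.3598,.195,1.975); print(robot.sense()["wrist_torque"])
d=get_image("side")
save(d["image"],"s13.png",(200,110,320,260),4)
```

```text
t 17.7 TCP [ 0.4396 -0.3813  0.1374] phi 1.974 F [-4.2 -7.6  2.2] op 0.0219 q6 -1.32
tx 0.0027 ty 0.0485 tz -0.0576 yaw -0.001
[-1.00126838  0.44333918  0.04165226]
```

View pics/s13.png

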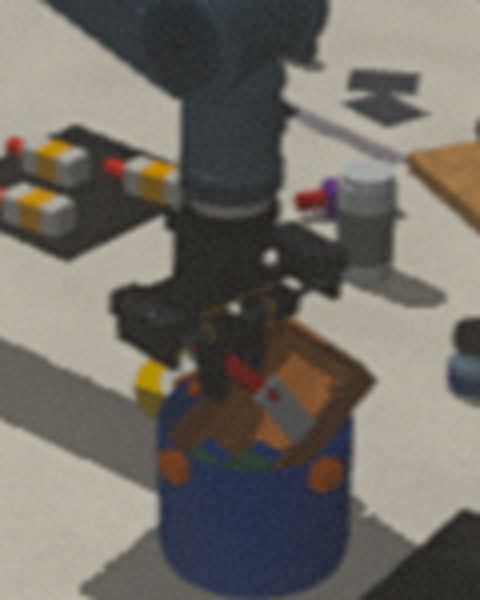

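The blocks have slid to the front and into the tub. I lift slowly and check.

Request:
move_arm:
  increments:
    - [[0,0,-0.003,0,0],[0,0,-0.004,0,0],[0,0,-0.004,0,0],[0,0,-0.004,0,0],[0,0,-0.004,0,0],[0,0,-0.004,0,0],[0,0,-0.004,0,0],[0,0,0,0,0],[0,0,0,0,0]]
  newtons: 10

```text
time_s: 18.47
tool_pos: [0.4403, -0.3782, 0.1634]
ee_rot: [0.0, 0.551, 0.835, -0.0]
force: [0.5, -0.3, -2.5]
opening: 0.0205
```

Run:
```python
from h import *
rel(.4832,-.3598,.195,1.975); print(robot.sense()["wrist_torque"])
d=get_image("side")
save(d["image"],"s14.png",(200,110,320,260),4)
```

```text
t 18.5 TCP [ 0.4403 -0.3782  0.1634] phi 1.975 F [ 0.5 -0.3 -2.5] op 0.0205 q6 -1.32
tx 0.0001 ty 0.0467 tz -0.0316 yaw -0.000
[-0.05719743 -0.20601604 -0.04356815]
```

View pics/s14.png

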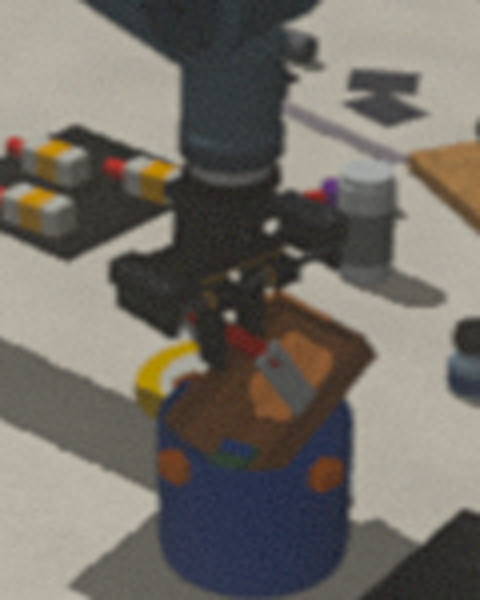

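Request:
move_arm:
  increments:
    - [[0,0,-0.004,0,0],[0,0,-0.006,0,0],[0,0,-0.006,0,0],[0,0,-0.006,0,0],[0,0,-0.006,0,0],[0,0,-0.006,0,0],[0,0,-0.006,0,0],[0,0,0,0,0],[0,0,0,0,0]]
  newtons: 12

```text
time_s: 19.27
tool_pos: [0.4403, -0.3784, 0.2036]
ee_rot: [0.001, 0.551, 0.835, -0.0]
force: [0.1, 0.4, -3.1]
opening: 0.0199
```

Run:
```python
from h import *
rel(.4832,-.3598,.195,1.975)
d=get_image("side")
save(d["image"],"s15.png",(200,90,320,240),4)
d=get_image("top")
save(d["image"],"t15.png",(250,100,430,260),4)
```

```text
t 19.3 TCP [ 0.4403 -0.3784  0.2036] phi 1.975 F [ 0.1  0.4 -3.1] op 0.0199 q6 -1.32
tx 0.0002 ty 0.0468 tz 0.0086 yaw -0.000
```

View pics/s15.png

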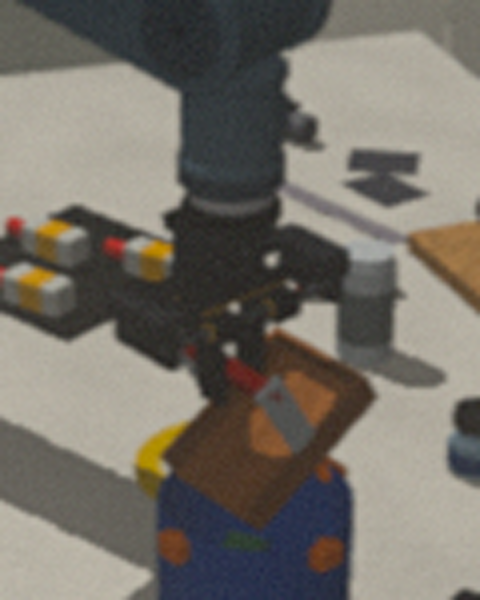

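View pics/t15.png

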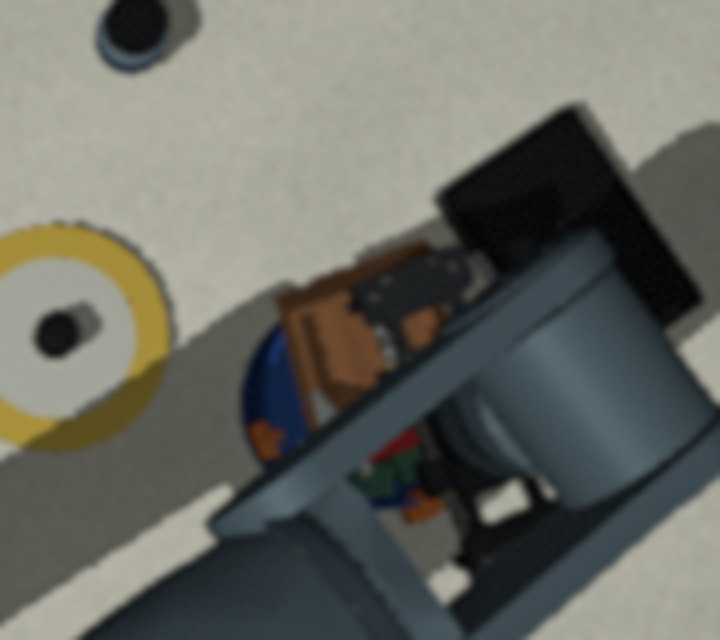

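The three blocks are inside the tub and the tray is empty, still held tilted. I carry it back.

Request:
move_arm:
  increments:
    - [[0,0,-0.008,0,0],[0,0,-0.012,0,0],[0,0,-0.012,0,0],[0,0,-0.012,0,0],[0,0,-0.006,0.03,0],[0,0,0,0.045,0],[0,0,0,0.045,0],[0,0,0,0.031,0],[0,0,0,0,0]]
  newtons: 20

```text
time_s: 20.12
tool_pos: [0.4405, -0.3785, 0.2547]
ee_rot: [0.001, 0.613, 0.79, -0.0]
force: [-0.2, 0.9, -2.7]
opening: 0.0138
```

Run:
```python
from h import *
rel(.503,.045,.15,1.824)
```

```text
t 20.1 TCP [ 0.4405 -0.3785  0.2547] phi 1.823 F [-0.2  0.9 -2.7] op 0.0138 q6 -1.17
tx 0.3946 ty 0.1661 tz 0.1047 yaw -0.001
```

Request:
move_arm:
  increments:
    - [[0.0065,0.0031,0,0,0],[0.013,0.0062,0,0,0],[0.0195,0.0092,0,0,0],[0.0226,0.0107,0,0,0],[0.0226,0.0107,0,0,0],[0.0226,0.0107,0,0,0],[0.0226,0.0107,0,0,0],[0.0226,0.0107,0,0,0],[0.0226,0.0107,0,0,0],[0.0226,0.0107,0,0,0],[0.0226,0.0107,0,0,0],[0.0226,0.0107,0,0,0],[0.0226,0.0107,0,0,0],[0.0226,0.0107,0.01,0,0],[0.0226,0.0107,0.01,0,0],[0.0226,0.0107,0.015,0,0],[0.0226,0.0107,0.015,0,0],[0.0195,0.0092,0.015,0,0],[0.013,0.0062,0.01,0,0],[0.0065,0.0031,0.005,0,0]]

```text
time_s: 21.78
tool_pos: [0.5207, 0.0536, 0.1717]
ee_rot: [-0.001, 0.611, 0.792, -0.0]
force: [-0.6, 0.9, -3.1]
opening: 0.0136
```

Run:
```python
from h import *
rel(.523,.0506,.06,1.824)
d=get_image("side")
save(d["image"],"s16.png",(180,80,330,260),4)
d=get_image("top")
save(d["image"],"t16.png",(260,120,420,280),3.7)
```

```text
t 21.8 TCP [0.5207 0.0536 0.1717] phi 1.827 F [-0.6  0.9 -3.1] op 0.0136 q6 -0.38
tx -0.0034 ty 0.0014 tz 0.1117 yaw 0.003
```

View pics/s16.png

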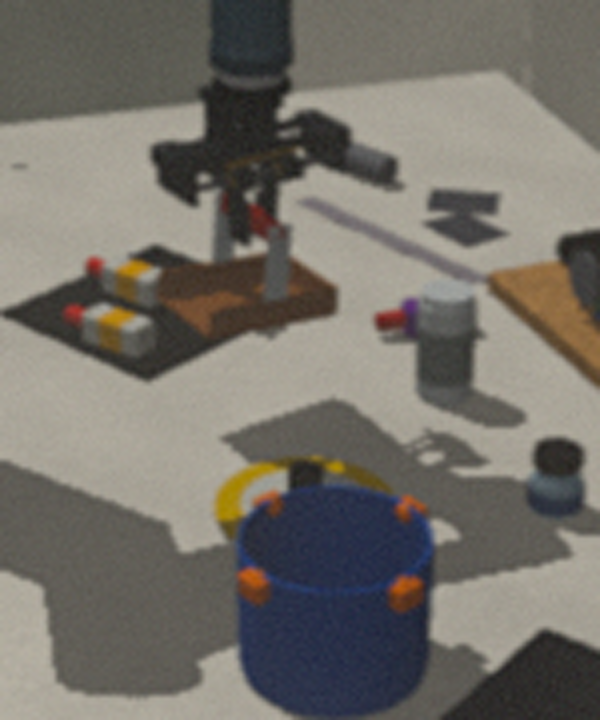

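View pics/t16.png

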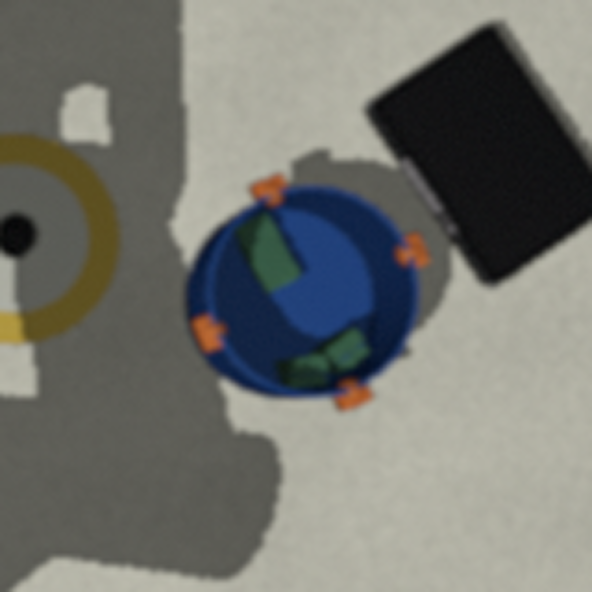

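All three blocks are in the tub and the tray hangs level, so I set it down.

Request:
move_arm:
  increments:
    - [[0,0,0.012,0,0],[0,0,0.015,0,0],[0,0,0.015,0,0],[0,0,0.015,0,0],[0,0,0.015,0,0],[0,0,0.015,0,0],[0,0,0.01,0,0],[0,0,0.006,0,0],[0,0,0.003,0,0],[0,0,0.002,0,0],[0,0,0,0,0]]

```text
time_s: 22.8
tool_pos: [0.5226, 0.0502, 0.0653]
ee_rot: [0.0, 0.612, 0.791, 0.0]
force: [-0.8, -0.9, -3.1]
opening: 0.0138
```

Run:
```python
from h import *
rel(.523,.0506,.059,1.824)
```

```text
t 22.8 TCP [0.5226 0.0502 0.0653] phi 1.824 F [-0.8 -0.9 -3.1] op 0.0138 q6 -0.38
tx 0.0002 ty 0.0005 tz 0.0063 yaw -0.000
```

Request:
move_arm:
  increments:
    - [[0,0,0.002,0,0],[0,0,0.002,0,0],[0,0,0.002,0,0],[0,0,0,0,0],[0,0,0,0,0]]

```text
time_s: 23.22
tool_pos: [0.5221, 0.0506, 0.059]
ee_rot: [-0.0, 0.612, 0.791, -0.0]
force: [-0.2, -0.5, -2.8]
opening: 0.0138
```

Request:
move_arm:
  increments:
    - [[0,0,0.001,0,0],[0,0,0.001,0,0],[0,0,0,0,0]]

```text
time_s: 23.47
tool_pos: [0.5221, 0.0505, 0.0568]
ee_rot: [-0.0, 0.612, 0.791, -0.0]
force: [0.1, 0.1, -3.1]
opening: 0.0138
```

Request:
move_arm:
  increments:
    - [[0,0,0.002,0,0],[0,0,0,0,0],[0,0,0,0,0]]

```text
time_s: 23.72
tool_pos: [0.5221, 0.0505, 0.0548]
ee_rot: [-0.0, 0.612, 0.791, -0.0]
force: [-0.6, 0.1, -3.4]
opening: 0.0136
```

Request:
move_arm:
  increments:
    - [[0,0,0.002,0,0],[0,0,0,0,0],[0,0,0,0,0]]

```text
time_s: 23.97
tool_pos: [0.5225, 0.0505, 0.0532]
ee_rot: [0.0, 0.612, 0.791, 0.0]
force: [-1.0, -0.9, -0.9]
opening: 0.0136
```

Run:
```python
from h import *
rel(.523,.0506,.059,1.824)
d=get_image("side")
save(d["image"],"s17.png",(200,100,300,200),6)
```

```text
t 24.0 TCP [0.5225 0.0505 0.0532] phi 1.824 F [-1.  -0.9 -0.9] op 0.0136 q6 -0.38
tx -0.0000 ty 0.0005 tz -0.0058 yaw -0.000
```

View pics/s17.png

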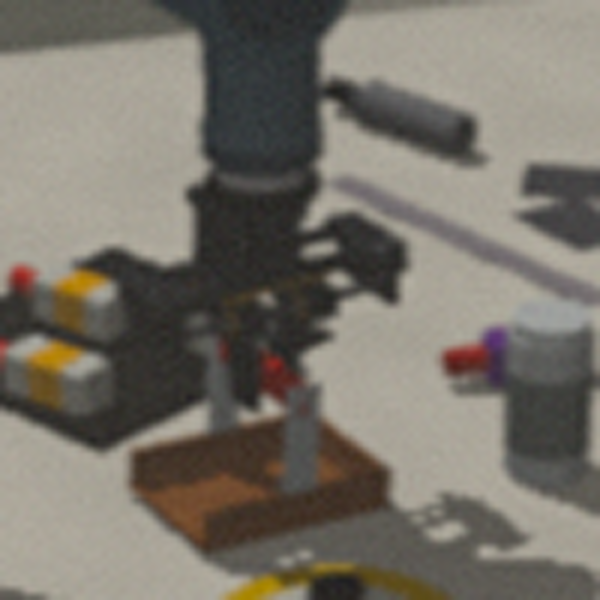

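Contact: the tray is on the bench and empty. I release it and rise.

Request:
move_arm:
  increments:
    - [[0,0,0.0005,0,0.014],[0,0,0,0,0.02],[0,0,0,0,0.03],[0,0,0,0,0.05],[0,0,0,0,0.06],[0,0,0,0,0.06],[0,0,-0.01,0,0.06],[0,0,-0.015,0,0.06],[0,0,-0.02,0,0.06],[0,0,-0.02,0,0.06],[0,0,-0.02,0,0.06],[0,0,-0.02,0,0.06]]

```text
time_s: 25.02
tool_pos: [0.5223, 0.0505, 0.1593]
ee_rot: [0.0, 0.612, 0.791, 0.0]
force: [0.1, -0.3, -0.4]
opening: 0.0602
```

Run:
```python
from h import *
np.set_printoptions(precision=4,suppress=True)
d=get_image("top"); im=d["image"]
h=cv2.cvtColor(im,cv2.COLOR_RGB2HSV); m=cv2.inRange(h,np.array((18,100,50)),np.array((32,255,255))); m[:,:215]=0;m[:,320:]=0
ys,xs=np.nonzero(m); hull=cv2.convexHull(np.c_[xs,ys].astype(np.float32)).reshape(-1,2); P=atz(d,hull,.018)[:,:2]
A=np.c_[2*P,np.ones(len(P))]; q=np.linalg.lstsq(A,(P**2).sum(1),rcond=None)[0]; print("lid",q[:2],np.sqrt(q[2]+q[0]**2+q[1]**2))
print(xs.min(),xs.max(),ys.min(),ys.max())
k=cv2.inRange(h,np.array((0,0,0)),np.array((180,255,45))); k[:170]=0;k[197:]=0;k[:,:250]=0;k[:,280:]=0
ys,xs=np.nonzero(k);print("knob px",len(xs),xs.mean(),ys.mean(),atz(d,(xs.mean(),ys.mean()),.05))
rel(q[0],q[1],.1,1.824)
save(im,"t18.png",(140,100,400,260),3)
save(get_image("side")["image"],"s18.png",(200,100,320,260),4)
```

```text
lid [ 0.7131 -0.1871] 0.26507027576618614
235 299 22 212
knob px 86 264.06976744186045 183.06976744186048 [[ 0.5069 -0.1527  0.05  ]]
t 25.1 TCP [0.5249 0.0503 0.1636] phi 1.824 F [2.5 0.7 2.3] op 0.0601 q6 -0.38
tx -0.2770 ty 0.1227 tz 0.0636 yaw 0.000
```

View pics/t18.png

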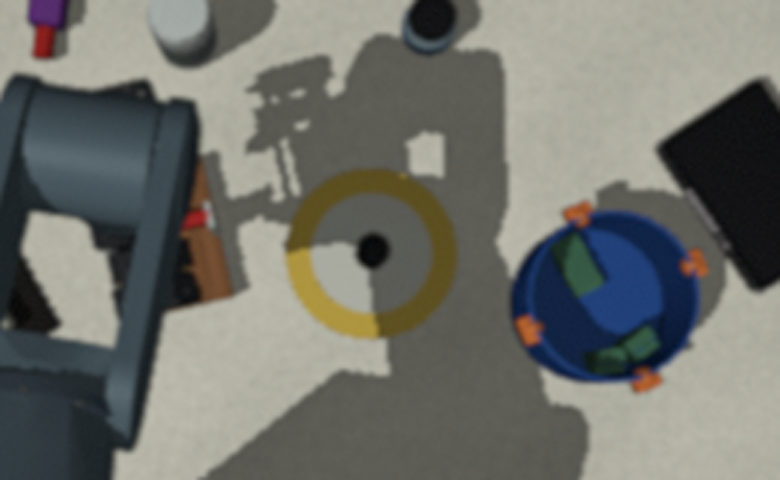

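View pics/s18.png

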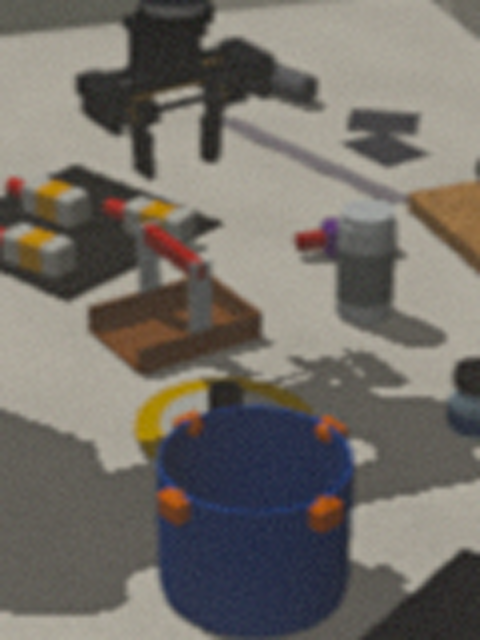

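The tray is back flat and empty, and the lid is still at about (0.507,-0.153). Next I pick up the lid.

Request:
move_arm:
  increments:
    - [[-0.0193,-0.0066,0,0,0.06],[-0.0193,-0.0066,0,0,0.06],[-0.0193,-0.0066,0,0,0.06],[-0.0193,-0.0066,0,0,0.06],[-0.0193,-0.0066,0,0,0.06],[-0.0193,-0.0066,0,0,0.06],[-0.0193,-0.0066,0,0,0.06],[-0.0193,-0.0066,0,0,0.06],[-0.0193,-0.0066,0.02,0,0.06],[-0.0193,-0.0066,0.02,0,0.06],[0,0,0.02,0,0.06],[0,0,0.02,0,0.06],[0,0,0.01,0,0.06],[0,0,0,0,0.06],[0,0,0,0,0.06]]

```text
time_s: 26.37
tool_pos: [0.5063, -0.1525, 0.0672]
ee_rot: [-0.001, 0.612, 0.791, -0.0]
force: [-0.1, -1.2, 0.1]
opening: 0.0602
```

Run:
```python
from h import *
rel(.5072,-.153,.006,1.824)
save(get_image("side")["image"],"s19.png",(220,120,320,240),5)
save(get_image("top")["image"],"t19.png",(200,120,330,250),5)
```

```text
t 26.4 TCP [ 0.5063 -0.1525  0.0672] phi 1.824 F [-0.1 -1.2  0.1] op 0.0602 q6 -0.77
tx -0.0007 ty 0.0008 tz 0.0612 yaw 0.000
```

View pics/s19.png

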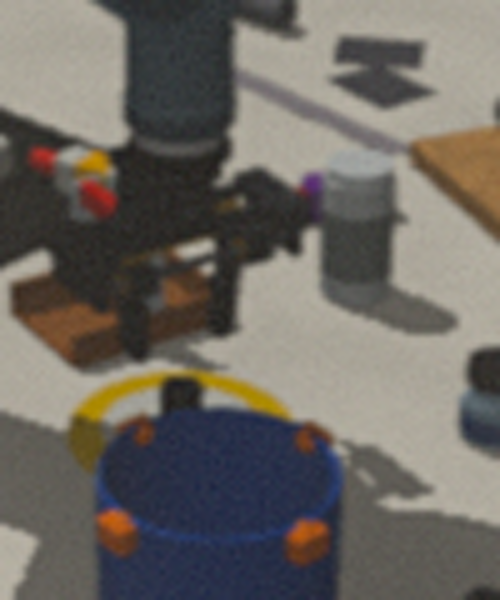

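Request:
move_arm:
  increments:
    - [[0,0,0.01,0,0.06],[0,0,0.012,0,0.06],[0,0,0.012,0,0.06],[0,0,0.01,0,0.06],[0,0,0.008,0,0.06],[0,0,0.005,0,0.06],[0,0,0.003,0,0.06],[0,0,0,0,0.06],[0,0,0,0,0.04],[0,0,0,0,0.02],[0,0,0,0,0.0],[0,0,0,0,0],[0,0,0,0,0],[0,0,0,0,0],[0,0,0,0,0],[0,0,0,0,0]]
  newtons: 40

```text
time_s: 27.8
tool_pos: [0.507, -0.1531, 0.008]
ee_rot: [0.0, 0.612, 0.791, 0.0]
force: [-0.2, 1.1, 4.8]
opening: 0.033
```

Run:
```python
from h import *
rel(.4602,-.3697,.14,1.824)
save(get_image("side")["image"],"s20.png",(220,120,320,240),5)
```

```text
t 27.8 TCP [ 0.507  -0.1531  0.008 ] phi 1.824 F [-0.2  1.1  4.8] op 0.0330 q6 -0.77
tx -0.1980 ty -0.0996 tz -0.1320 yaw -0.000
```

View pics/s20.png

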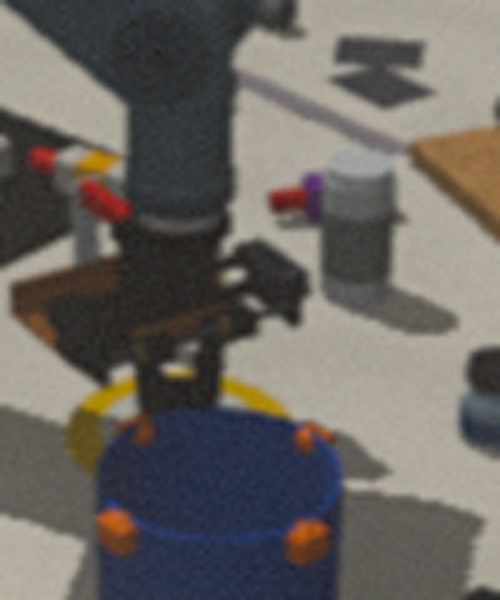

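Request:
move_arm:
  increments:
    - [[0,0,-0.004,0,0],[0,0,-0.008,0,0],[0,0,-0.014,0,0],[0,0,-0.018,0,0],[0,0,-0.018,0,0],[0,0,-0.018,0,0],[0,0,-0.018,0,0],[0,0,-0.018,0,0],[0,0,-0.018,0,0],[0,0,-0.016,0,0],[0,0,-0.01,0,0],[0,0,0,0,0]]

```text
time_s: 28.85
tool_pos: [0.5078, -0.1535, 0.1701]
ee_rot: [0.002, 0.612, 0.791, 0.0]
force: [0.1, -0.5, -1.0]
opening: 0.0328
```

Request:
move_arm:
  increments:
    - [[-0.006,-0.003,0,0,0],[-0.012,-0.006,0,0,0],[-0.018,-0.009,0,0,0],[-0.018,-0.009,0,0,0],[-0.018,-0.009,0,0,0],[-0.018,-0.009,0,0,0],[-0.018,-0.009,0,0,0],[-0.018,-0.009,0,0,0],[-0.018,-0.009,0,0,0],[-0.018,-0.009,0,0,0],[-0.018,-0.009,0,0,0],[-0.012,-0.006,0,0,0],[-0.006,-0.003,0,0,0],[0,0,0,0,0],[0,0,0,0,0]]

```text
time_s: 30.1
tool_pos: [0.4599, -0.369, 0.1668]
ee_rot: [-0.001, 0.613, 0.79, 0.0]
force: [-0.6, 0.5, -0.7]
opening: 0.0332
```

Run:
```python
from h import *
rel(.4602,-.3697,.14,1.824)
save(get_image("side")["image"],"s21.png",(200,90,320,260),4)
t=get_image("top"); save(t["image"],"t21.png",(260,120,420,280),3.7)
p=robot.sense()["tool_pos"]; print(proj(t,[[p[0],p[1],p[2]+.01]]))
```

```text
t 30.1 TCP [ 0.4599 -0.369   0.1668] phi 1.823 F [-0.6  0.5 -0.7] op 0.0332 q6 -1.13
tx -0.0007 ty 0.0001 tz 0.0268 yaw -0.001
[[347.80920541 197.60049821]]
```

View pics/s21.png

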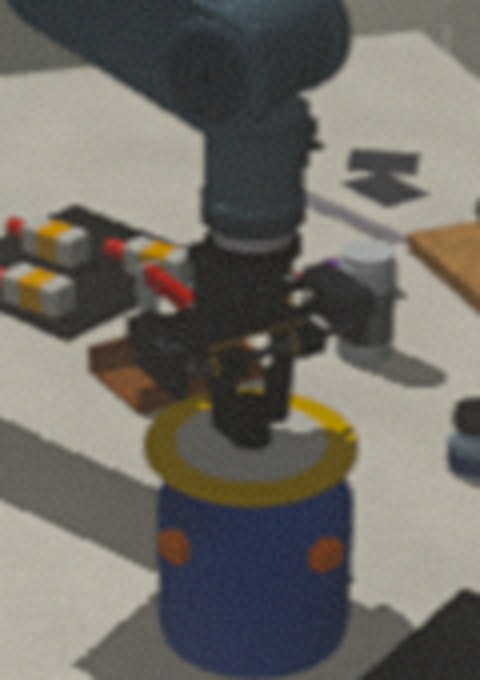

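View pics/t21.png

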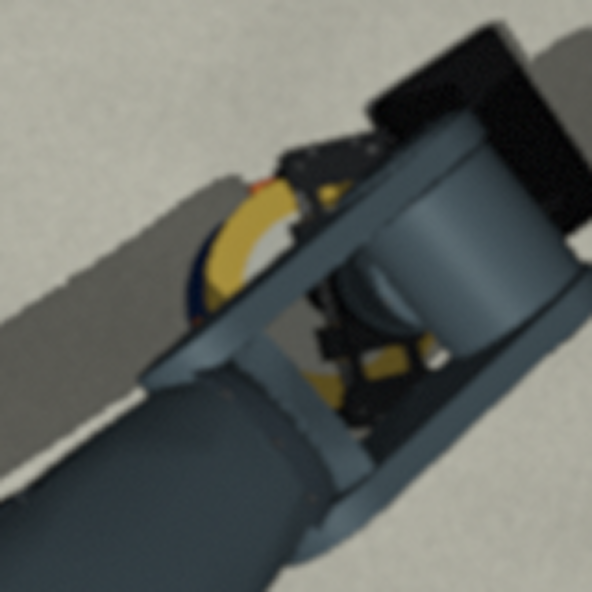

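```bash
cat > sil.py <<'E'
from h import *
from scipy.optimize import minimize
def sil(d,c,r,z0,z1,S=4):
    a=np.linspace(0,2*np.pi,120); m=np.zeros((384*S,512*S),np.uint8)
    P=np.vstack([np.c_[c[0]+r*np.cos(a),c[1]+r*np.sin(a),np.full(120,z)] for z in (z0,z1)])
    h=cv2.convexHull((((proj(d,P)+.5)*S)).astype(np.float32)).astype(np.int32)
    cv2.fillPoly(m,[h],255); return cv2.resize(m,(512,384),interpolation=cv2.INTER_AREA).astype(float)/255
E
python3 - <<'E'
from sil import *
np.set_printoptions(precision=4,suppress=True)
D={c:get_image(c) for c in("top","side")}
for c in D:
    im=cv2.imread(f"pics/{c}0.png")[:,:,::-1].copy(); h=cv2.cvtColor(im,cv2.COLOR_RGB2HSV)
    m=cv2.inRange(h,np.array((105,110,20)),np.array((125,255,255)))
    m=cv2.morphologyEx(m,cv2.MORPH_CLOSE,np.ones((7,7),np.uint8))
    n,l,s,ce=cv2.connectedComponentsWithStats(m); i=l[205 if c=="top" else 240,340 if c=="top" else 263]; print(c,i,s[i])
    m=(l==i).astype(float)
    org=cv2.inRange(h,np.array((3,110,60)),np.array((17,255,255)))
    w=1-cv2.dilate(org,np.ones((3,3),np.uint8))/255.
    f=lambda p:((sil(D[c],p,.080,0,.125)-m)**2*w).sum()
    r=min((minimize(f,np.array([.46,-.37])+o,method="Nelder-Mead",options=dict(initial_simplex=np.array([[.46,-.37],[.465,-.37],[.46,-.365]])+o)) for o in (np.zeros(2),np.array([.003,.003]))),key=lambda r:r.fun)
    print(c,r.x,r.fun)
E
```

```text
top 3 [ 311  170   62   57 2623]
top [ 0.4636 -0.3747] 171.96727412533642
side 9 [ 241  203   47   56 1876]
side [ 0.465  -0.3616] 435.89587081891585
```

Run:
```python
from sil import *
np.set_printoptions(precision=4,suppress=True)
d=get_image("side"); im=d["image"]; p=robot.sense()["tool_pos"]
h=cv2.cvtColor(im,cv2.COLOR_RGB2HSV)
def rows(m,r0,r1):
    for r in range(r0,r1,4):
        xs=np.nonzero(m[r,220:310])[0]+220
        if len(xs): print(r,xs.min(),xs.max(),(xs.min()+xs.max())/2,end=" | ")
    print()
b=cv2.inRange(h,np.array((105,110,20)),np.array((125,255,255))); y=cv2.inRange(h,np.array((18,100,50)),np.array((32,255,255)))
print("tub");rows(b,215,256); print("lid");rows(y,190,216)
# sub-pixel: lid and tub silhouettes, 1-D shift along x with y fixed
m=cv2.morphologyEx(y,cv2.MORPH_CLOSE,np.ones((3,3),np.uint8)); c=cv2.convexHull(np.argwhere(y[:, :][170:225,225:300])[:,::-1].astype(np.int32)+[225,170]); mm=np.zeros_like(y); cv2.fillPoly(mm,[c],1)
lz=p[2]-.008
f=lambda q:((sil(d,q,.086,lz+.012,lz+.018)-mm)**2).sum()
r=minimize(f,p[:2],method="Nelder-Mead",options=dict(initial_simplex=p[:2]+np.array([[0,0],[.005,0],[0,.005]]))); print("lid fit",r.x,r.fun,"tool",p)
# tub: edge columns below rim
for X in ([.4602,-.3697],[.4636,-.3747],[.4614,-.3685]):
    s=sil(d,X,.08,0,.125)>.5; print(X); rows(s,231,256)
```

```text
tub
215 277 284 280.5 | 219 241 280 260.5 | 223 250 278 264.0 | 227 249 274 261.5 | 231 249 275 262.0 | 235 241 274 257.5 | 239 248 279 263.5 | 243 252 277 264.5 | 247 249 277 263.0 | 251 252 272 262.0 | 255 251 274 262.5 | 
lid
190 242 280 261.0 | 194 239 286 262.5 | 198 237 288 262.5 | 202 237 288 262.5 | 206 239 287 263.0 | 210 242 283 262.5 | 214 251 274 262.5 | 
lid fit [ 0.4635 -0.3638] 457.1051441753172 tool [ 0.4607 -0.3685  0.1676]
[0.4602, -0.3697]
231 238 286 262.0 | 235 238 286 262.0 | 239 238 285 261.5 | 243 238 285 261.5 | 247 238 285 261.5 | 251 240 283 261.5 | 255 244 279 261.5 | 
[0.4636, -0.3747]
231 239 287 263.0 | 235 239 287 263.0 | 239 239 287 263.0 | 243 239 287 263.0 | 247 239 287 263.0 | 251 241 285 263.0 | 255 244 282 263.0 | 
[0.4614, -0.3685]
231 238 286 262.0 | 235 238 286 262.0 | 239 238 286 262.0 | 243 238 285 261.5 | 247 238 285 261.5 | 251 240 283 261.5 | 255 245 279 262.0 |
```

Run:
```python
from sil import *
d=get_image("top"); im=cv2.imread("pics/top0.png")
big=cv2.resize(im[160:240,300:385],None,fx=7,fy=7,interpolation=cv2.INTER_CUBIC)
a=np.linspace(0,2*np.pi,100)
outs=[]
for X in ([.4602,-.3697],[.4636,-.3747],[.4625,-.372]):
    b=big.copy()
    for r,z,col in ((.08,.125,(0,255,255)),(.075,.125,(0,255,0)),(.08,0,(255,255,255)),(.075,.005,(255,0,255))):
        q=(proj(d,np.c_[X[0]+r*np.cos(a),X[1]+r*np.sin(a),np.full(100,z)])-[300,160]+.5)*7-.5
        cv2.polylines(b,[q.round().astype(np.int32)],True,col,1)
    outs.append(b)
for i,b in enumerate(outs): cv2.imwrite(f"pics/ov{i}.png",b)
```

```text
(no output)
```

View pics/ov0.png

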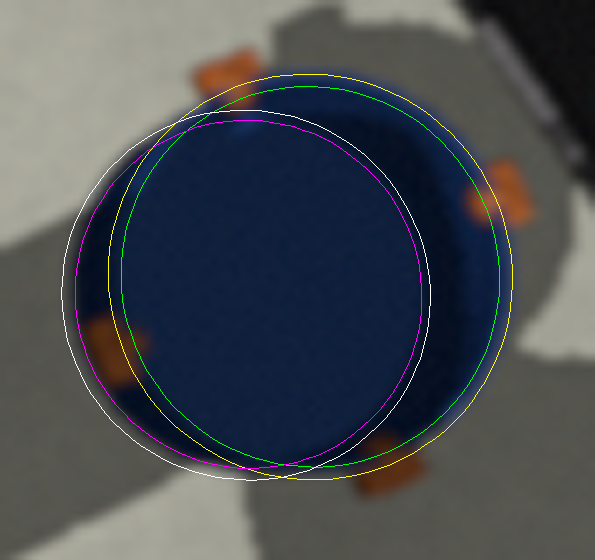

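View pics/ov2.png

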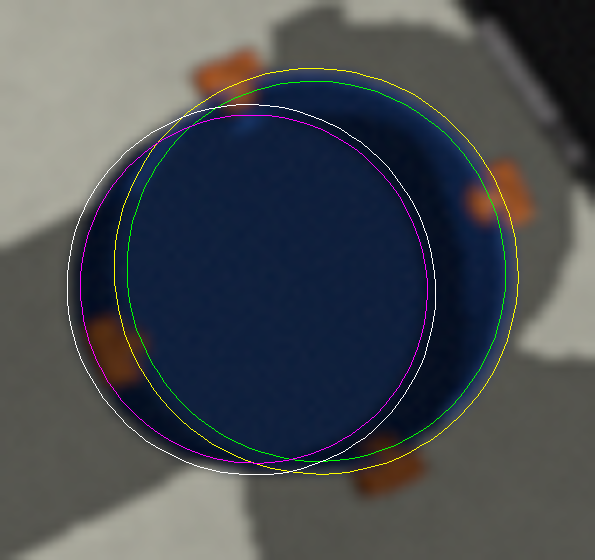

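Request:
move_arm:
  increments:
    - [[-0.0027,0.0006,0.004,0,0],[0,0,0.006,0,0],[0,0,0.006,0,0],[0,0,0.006,0,0],[0,0,0.006,0,0],[0,0,0.004,0,0],[0,0,0,0,0],[0,0,0,0,0]]

```text
time_s: 31.07
tool_pos: [0.4614, -0.3716, 0.135]
ee_rot: [-0.0, 0.612, 0.791, 0.0]
force: [0.6, -0.8, -1.9]
opening: 0.0332
```

Request:
move_arm:
  increments:
    - [[0,0,0.002,0,0],[0,0,0.002,0,0],[0,0,0,0,0],[0,0,0,0,0]]

```text
time_s: 31.4
tool_pos: [0.4616, -0.3718, 0.1315]
ee_rot: [0.0, 0.612, 0.791, -0.0]
force: [0.2, -0.1, -1.6]
opening: 0.0329
```

Run:
```python
from h import *
rel(.462,-.371,.121,1.824);print(robot.sense()["wrist_torque"])
save(get_image("side")["image"],"s22.png",(210,140,310,260),5)
```

```text
t 31.4 TCP [ 0.4616 -0.3718  0.1315] phi 1.824 F [ 0.2 -0.1 -1.6] op 0.0329 q6 -1.13
tx 0.0007 ty 0.0006 tz 0.0105 yaw -0.000
[ 0.00073399 -0.10721342  0.00898846]
```

View pics/s22.png

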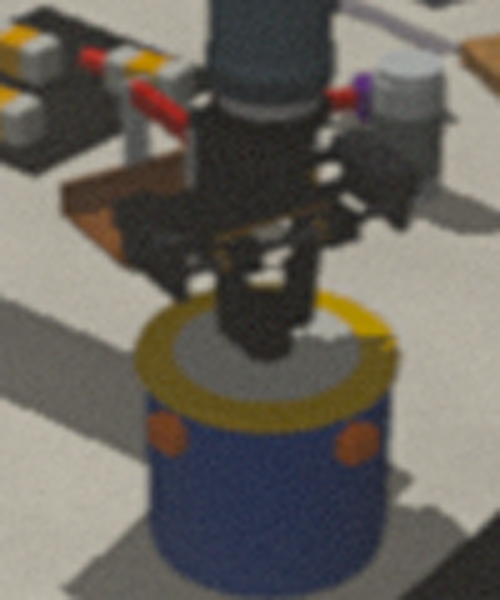

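Request:
move_arm:
  increments:
    - [[0,0,0.002,0,0],[0,0,0.002,0,0],[0,0,0,0,0],[0,0,0,0,0]]

```text
time_s: 31.78
tool_pos: [0.4619, -0.3718, 0.1276]
ee_rot: [0.0, 0.612, 0.791, 0.0]
force: [1.9, 0.5, -1.0]
opening: 0.0329
```

Request:
move_arm:
  increments:
    - [[0,0,0.002,0,0],[0,0,0.002,0,0],[0,0,0,0,0],[0,0,0,0,0]]

```text
time_s: 32.12
tool_pos: [0.4617, -0.3716, 0.1231]
ee_rot: [-0.0, 0.612, 0.791, 0.0]
force: [3.2, -0.3, -1.7]
opening: 0.0329
```

Run:
```python
from h import *
rel(.462,-.371,.121,1.824);print(robot.sense()["wrist_torque"])
save(get_image("side")["image"],"s23.png",(210,140,310,260),5)
```

```text
t 32.1 TCP [ 0.4617 -0.3716  0.1231] phi 1.824 F [ 3.2 -0.3 -1.7] op 0.0329 q6 -1.13
tx 0.0005 ty 0.0005 tz 0.0021 yaw -0.000
[-0.06085297 -0.61542531  0.0317749 ]
```

View pics/s23.png

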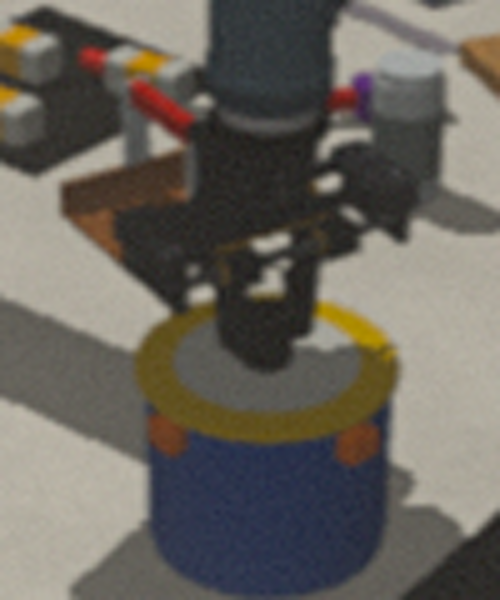

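Request:
move_arm:
  increments:
    - [[0,0.001,0.001,0,0],[0,0,0.002,0,0],[0,0,0,0,0],[0,0,0,0,0]]

```text
time_s: 32.5
tool_pos: [0.4626, -0.3721, 0.1218]
ee_rot: [0.0, 0.612, 0.791, -0.0]
force: [-1.4, 1.6, 7.5]
opening: 0.0331
```

Request:
move_arm:
  increments:
    - [[0,0,0.002,0,0],[0,0,0,0,0],[0,0,0,0,0]]

```text
time_s: 32.75
tool_pos: [0.463, -0.3731, 0.1216]
ee_rot: [0.002, 0.612, 0.791, -0.001]
force: [-3.5, 3.0, 16.5]
opening: 0.0328
```

Request:
move_arm:
  increments:
    - [[0,0,0.002,0,0],[0,0,0,0,0],[0,0,0,0,0]]

```text
time_s: 33.0
tool_pos: [0.4636, -0.3738, 0.1215]
ee_rot: [0.003, 0.612, 0.791, -0.001]
force: [-5.9, 5.3, 26.3]
opening: 0.0331
```

Request:
move_arm:
  increments:
    - [[0,0,0.002,0,0],[0,0,0,0,0],[0,0,0,0,0]]

```text
time_s: 33.25
tool_pos: [0.4644, -0.3743, 0.1214]
ee_rot: [0.004, 0.612, 0.791, -0.001]
force: [-7.1, 6.4, 34.4]
opening: 0.0332
```

Run:
```python
from h import *
rel(.462,-.371,.121,1.824);print(robot.sense()["wrist_torque"])
save(get_image("side")["image"],"s24.png",(230,170,300,250),7)
```

```text
t 33.2 TCP [ 0.4644 -0.3743  0.1214] phi 1.823 F [-7.1  6.4 34.4] op 0.0332 q6 -1.13
tx 0.0038 ty -0.0015 tz 0.0004 yaw -0.001
[ 1.02320317  1.03743783 -0.31891412]
```

View pics/s24.png

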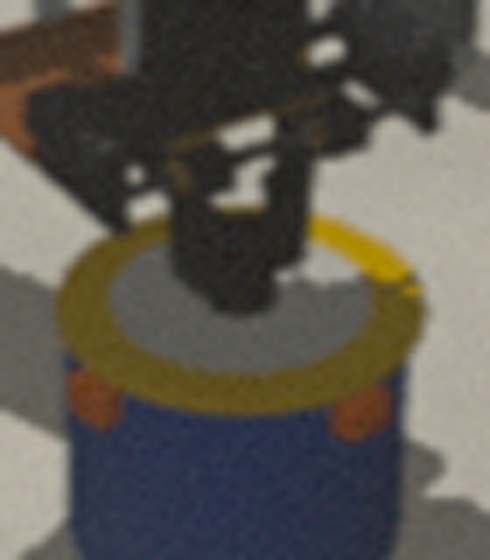

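The lid stopped hard at TCP z 0.1215, so its origin is about 0.1135 (seated is 0.113), with 34 N of press. I unload and release.

Request:
move_arm:
  increments:
    - [[0,-0.001,-0.003,0,0],[0,0,-0.002,0,0.033],[0,0,-0.001,0,0.04],[0,0,0,0,0.06],[0,0,0,0,0.07],[0,0,0,0,0.07],[0,0,-0.01,0,0.07],[0,0,-0.02,0,0.07],[0,0,-0.02,0,0.07],[0,0,-0.02,0,0.07],[0,0,-0.02,0,0.07]]

```text
time_s: 34.22
tool_pos: [0.4614, -0.3717, 0.2118]
ee_rot: [-0.0, 0.612, 0.791, 0.0]
force: [-0.3, 0.7, -0.1]
opening: 0.0698
```

Request:
move_arm:
  increments:
    - [[0.03,0,0,0,0.07],[0.03,0,0,0,0.07],[0.03,0,0,0,0.07],[0.03,0,0,0,0.07],[0.03,0,0,0,0.07],[0.03,0,0,0,0.07],[0.03,0,0,0,0.07],[0,0,0,0,0.07],[0,0,0,0,0.07]]

```text
time_s: 34.97
tool_pos: [0.4091, -0.1677, 0.2112]
ee_rot: [0.001, 0.611, 0.791, -0.0]
force: [-0.2, -0.9, -1.1]
opening: 0.0699
```

Run:
```python
from sil import *
np.set_printoptions(precision=4,suppress=True)
rel(.462,-.371,.121,1.824)
s=get_image("side");t=get_image("top")
a=np.linspace(0,2*np.pi,100)
def ov(d,box,k,name,z):
    b=cv2.resize(d["image"][box[1]:box[3],box[0]:box[2],::-1],None,fx=k,fy=k,interpolation=cv2.INTER_CUBIC)
    cv2.imwrite("pics/"+name,b)
ov(s,(225,170,305,260),6,"s25.png",0); ov(t,(290,145,400,245),6,"t25.png",0)
for d,n in((s,"side"),(t,"top")):
    h=cv2.cvtColor(d["image"],cv2.COLOR_RGB2HSV); y=cv2.inRange(h,np.array((18,100,50)),np.array((32,255,255)))
    x0,x1,y0,y1=(230,300,180,235) if n=="side" else (300,385,160,240)
    mm=np.zeros_like(y); c=cv2.convexHull(np.argwhere(y[y0:y1,x0:x1])[:,::-1].astype(np.int32)+[x0,y0]); cv2.fillPoly(mm,[c],1)
    for z in (.113,.120):
        f=lambda q:((sil(d,q,.086,z+.012,z+.018)-mm)**2).sum()
        r=minimize(f,[.462,-.372],method="Nelder-Mead",options=dict(initial_simplex=[[.462,-.372],[.467,-.372],[.462,-.367]])); print(n,z,r.x,r.fun)
```

```text
t 35.0 TCP [ 0.4091 -0.1677  0.2112] phi 1.826 F [-0.2 -0.9 -1.1] op 0.0699 q6 -0.91
tx -0.2101 ty -0.0001 tz 0.0902 yaw 0.002
side 0.113 [ 0.4632 -0.3675] 269.4215455594002
side 0.12 [ 0.4601 -0.3777] 270.0355863129565
top 0.113 [ 0.4613 -0.3725] 50.67338715878509
top 0.12 [ 0.461  -0.3709] 67.60342945021146
```

View pics/s25.png

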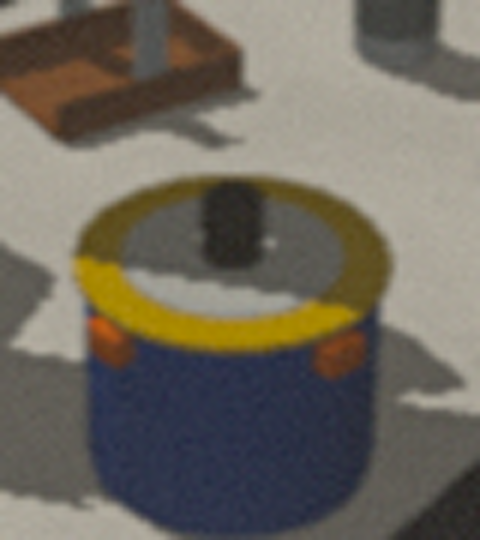

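View pics/t25.png

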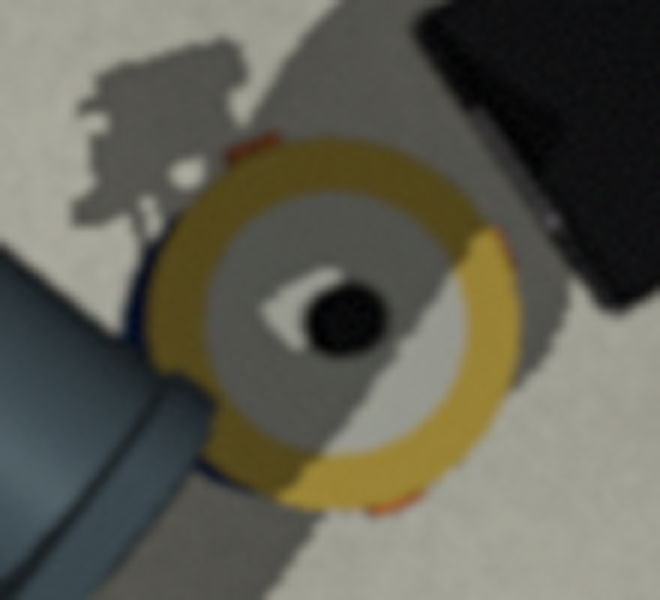

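Side view: the lid looks level, with the flange down at the clip tops (rows 335-360 of the crop). As a check I'll tap the knob top with shut fingers: fully home should touch at TCP z of about 0.147.

Request:
move_arm:
  increments:
    - [[-0.03,0,0,0,0.0],[-0.03,0,0,0,0.0],[-0.03,0,0,0,0.0],[-0.03,0,0,0,0.0],[-0.03,0,0,0,0.0],[-0.03,0,0,0,0.0],[-0.03,0,0,0,0.0],[0,0,0.015,0,0],[0,0,0.015,0,0],[0,0,0.014,0,0],[0,0,0.004,0,0],[0,0,0.004,0,0],[0,0,0,0,0],[0,0,0,0,0]]

```text
time_s: 36.23
tool_pos: [0.4618, -0.3724, 0.1591]
ee_rot: [0.0, 0.612, 0.791, -0.0]
force: [0.0, -0.6, -0.1]
opening: 0.0006
```

Request:
move_arm:
  increments:
    - [[0,0,0.003,0,0],[0,0,0.003,0,0],[0,0,0,0,0],[0,0,0,0,0]]

```text
time_s: 36.57
tool_pos: [0.4616, -0.3717, 0.1526]
ee_rot: [0.0, 0.612, 0.791, -0.0]
force: [0.0, -0.2, 0.4]
opening: 0.0003
```

Request:
move_arm:
  increments:
    - [[0,0,0.003,0,0],[0,0,0,0,0],[0,0,0,0,0]]

```text
time_s: 36.82
tool_pos: [0.4615, -0.3717, 0.1493]
ee_rot: [-0.0, 0.612, 0.791, 0.0]
force: [-0.3, -0.6, 0.1]
opening: 0.0004
```

Request:
move_arm:
  increments:
    - [[0,0,0.003,0,0],[0,0,0,0,0],[0,0,0,0,0]]

```text
time_s: 37.07
tool_pos: [0.4619, -0.3721, 0.1468]
ee_rot: [0.001, 0.612, 0.791, -0.0]
force: [0.1, -0.4, 1.6]
opening: 0.0005
```

Request:
move_arm:
  increments:
    - [[0,0,0.003,0,0],[0,0,0.002,0,0],[0,0,0,0,0],[0,0,0,0,0]]

```text
time_s: 37.4
tool_pos: [0.463, -0.3734, 0.1464]
ee_rot: [0.003, 0.612, 0.791, -0.001]
force: [-5.1, 5.6, 25.5]
opening: 0.0002
```

Request:
move_arm:
  increments:
    - [[0,0,-0.01,0,0],[0,0,-0.02,0,0],[0,0,-0.03,0,0],[0,0,-0.03,0,0],[0.03,0,0,0,0.04],[0.03,0,0,0,0.04],[0.03,0,0,0,0.04],[0.03,0,0,0,0.04],[0.03,0,0,0,0.04],[0.03,0,0,0,0.04],[0.03,0,0,0,0.04],[0,-0.02,0,0,0.04],[0,-0.02,0,0,0.04],[0,-0.02,0,0,0.04],[0,0,0,0,0.04]]

```text
time_s: 38.65
tool_pos: [0.3489, -0.1834, 0.2312]
ee_rot: [-0.0, 0.613, 0.79, -0.0]
force: [0.3, 0.1, 0.9]
opening: 0.0399
```

Run:
```python
from h import *
np.set_printoptions(precision=4,suppress=True)
rel(.46,.2,.2,1.8)
d=get_image("top"); im=d["image"]
R=dict(lo=(0,140,60),hi=(6,255,255),lo2=(174,140,60),hi2=(180,255,255))
for n,kw,z in (("red",R,.021),("yellow",dict(lo=(18,130,90),hi=(32,255,255)),.039)):
    for a,c,r in blobs(im,**kw):
        if c[0]<180: print(n,a,c.round(1),atz(d,c,z)[0,:2],round(r[2]))
save(im,"t26.png",(40,60,240,310),2.4); save(get_image("side")["image"],"s26.png",(180,120,300,220),6)
```

```text
t 38.6 TCP [ 0.3489 -0.1834  0.2312] phi 1.823 F [0.3 0.1 0.9] op 0.0399 q6 -1.04
tx 0.3435 ty 0.2033 tz 0.0312 yaw 0.023
red 77 [106.6 173.6] [0.5284 0.3135] 45
red 75 [113.6 222.4] [0.3844 0.2872] 56
red 74 [ 74.4 204.9] [0.4334 0.4052] 56
red 70 [122.4 274.2] [0.2336 0.2559] 53
red 56 [154.3 113.4] [0.7128 0.1784] 90
yellow 122 [129.3 210.2] [0.4206 0.2381] 53
yellow 121 [121.8 160.8] [0.5652 0.2655] 52
yellow 121 [ 90.7 193.8] [0.4661 0.3524] 56
```

View pics/t26.png

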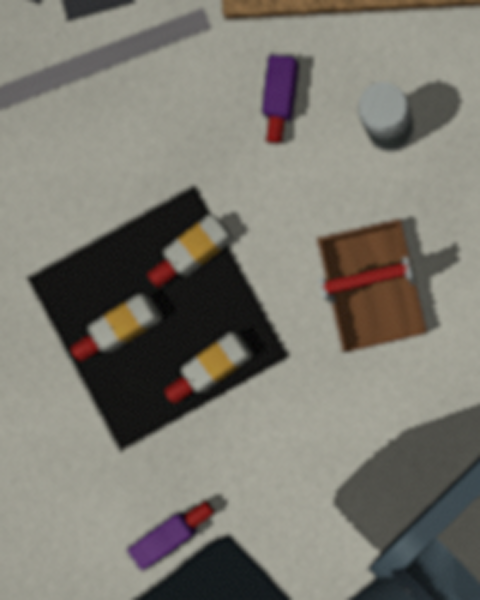

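View pics/s26.png

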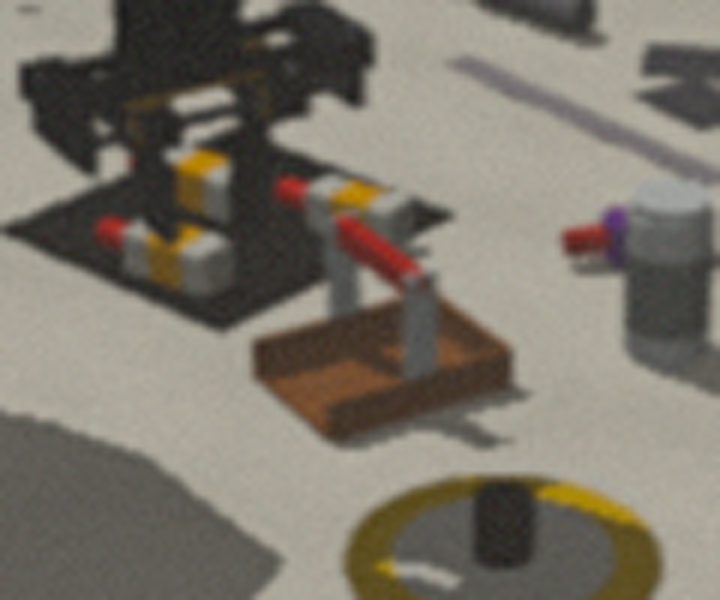

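The tap touched at 0.147, so the lid is fully home. The top view shows one bottle (cap at (106,174)) has been knocked to the mat's edge; the other two are unmoved. Next I turn the tool for the bottles.

Request:
move_arm:
  increments:
    - [[0,0,-0.01,-0.1,0.04],[0,0,-0.01,-0.1,0.04],[0,0,-0.01,-0.1,0.04],[0,0,0,-0.1,0.04],[0,0,0,0,0.04]]
  newtons: 6

```text
time_s: 39.17
tool_pos: [0.352, -0.1838, 0.2621]
ee_rot: [0.001, 0.441, 0.897, -0.0]
force: [0.1, 0.2, -0.7]
opening: 0.0401
```

Run:
```python
from h import *
rel(.5284,.3135,.06,2.225)
```

```text
t 39.2 TCP [ 0.352  -0.1838  0.2621] phi 2.228 F [ 0.1  0.2 -0.7] op 0.0401 q6 -1.44
tx 0.2861 ty 0.4433 tz 0.2021 yaw 0.003
```

Request:
move_arm:
  increments:
    - [[0.0143,0.0222,0,0,0.04],[0.0143,0.0222,0,0,0.04],[0.0143,0.0222,0,0,0.04],[0.0143,0.0222,0,0,0.04],[0.0143,0.0222,0,0,0.04],[0.0143,0.0222,0,0,0.04],[0.0143,0.0222,0,0,0.04],[0.0143,0.0222,0,0,0.04],[0.0143,0.0222,0,0,0.04],[0.0143,0.0222,0,0,0.04],[0.0143,0.0222,0,0,0.04],[0.0143,0.0222,0,0,0.04],[0.0143,0.0222,0,0,0.04],[0.0143,0.0222,0,0,0.04],[0.0143,0.0222,0,0,0.04],[0.0143,0.0222,0,0,0.04],[0.0143,0.0222,0,0,0.04],[0.0143,0.0222,0.01,0,0.04],[0.0143,0.0222,0.02,0,0.04],[0.0143,0.0222,0.02,0,0.04]]

```text
time_s: 40.83
tool_pos: [0.5306, 0.3157, 0.2107]
ee_rot: [0.0, 0.444, 0.896, 0.001]
force: [-0.5, -0.8, -0.1]
opening: 0.0401
```

Request:
move_arm:
  increments:
    - [[0,0,0.03,0,0.04],[0,0,0.03,0,0.04],[0,0,0.03,0,0.04],[0,0,0.03,0,0.04],[0,0,0.02,0,0.04],[0,0,0.01,0,0.04],[0,0,0,0,0.04],[0,0,0,0,0.04]]

```text
time_s: 41.5
tool_pos: [0.5298, 0.3138, 0.0613]
ee_rot: [-0.0, 0.443, 0.896, -0.0]
force: [0.2, 0.4, -0.2]
opening: 0.04
```

Run:
```python
from h import *
rel(.5284,.3135,-.013,2.225)
save(get_image("side")["image"],"s27.png",(175,100,275,200),6);save(get_image("top")["image"],"t27.png",(50,110,170,260),4)
```

```text
t 41.5 TCP [0.5298 0.3138 0.0613] phi 2.223 F [ 0.2  0.4 -0.2] op 0.0400 q6 -0.31
tx 0.0007 ty -0.0013 tz 0.0743 yaw -0.002
```

View pics/s27.png

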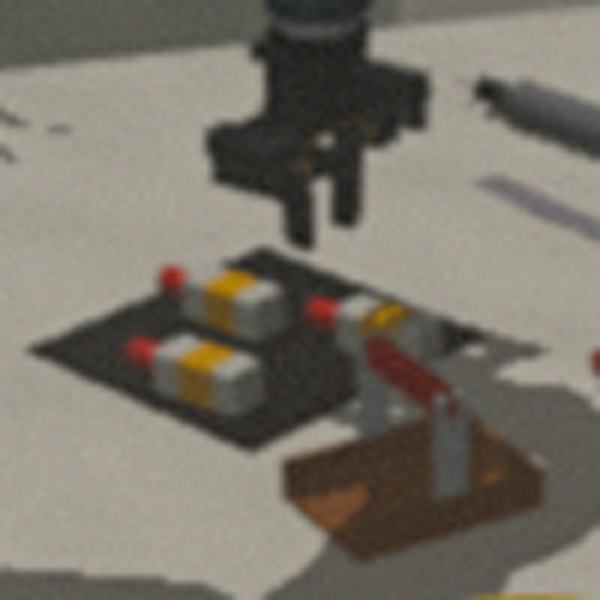

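View pics/t27.png

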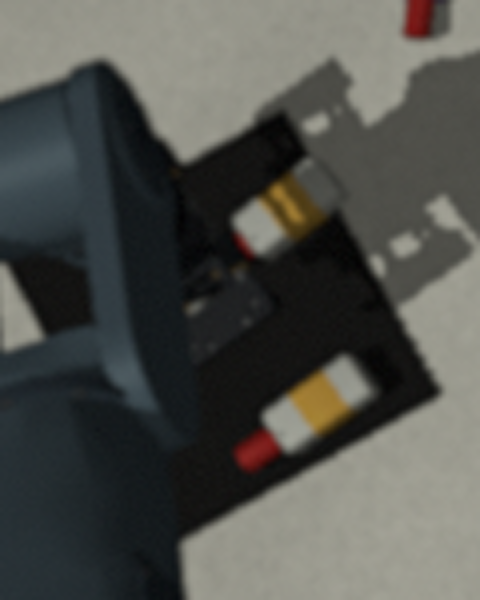

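Request:
move_arm:
  increments:
    - [[0,0,0.012,0,0.042],[0,0,0.014,0,0.042],[0,0,0.014,0,0.042],[0,0,0.012,0,0.042],[0,0,0.009,0,0.042],[0,0,0.006,0,0.042],[0,0,0.004,0,0.042],[0,0,0,0,0.042],[0,0,0,0,0.042]]

```text
time_s: 42.35
tool_pos: [0.53, 0.3134, -0.0095]
ee_rot: [0.0, 0.443, 0.897, 0.0]
force: [0.2, -0.1, 0.3]
opening: 0.0423
```

Request:
move_arm:
  increments:
    - [[0,0,0.002,0,0.03],[0,0,0,0,0.02],[0,0,0,0,0.01],[0,0,0,0,0],[0,0,0,0,0],[0,0,0,0,0],[0,0,0,0,0],[0,0,0,0,0]]
  newtons: 6

```text
time_s: 43.02
tool_pos: [0.5301, 0.3136, -0.0112]
ee_rot: [0.0, 0.443, 0.897, 0.0]
force: [-0.1, 0.3, 1.3]
opening: 0.0217
```

Run:
```python
from h import *
rel(.5284,.3135,-.013,2.225)
save(get_image("side")["image"],"s28.png",(175,100,275,200),6)
```

```text
t 43.0 TCP [ 0.5301  0.3136 -0.0112] phi 2.224 F [-0.1  0.3  1.3] op 0.0217 q6 -0.31
tx 0.0009 ty -0.0014 tz 0.0018 yaw -0.001
```

View pics/s28.png

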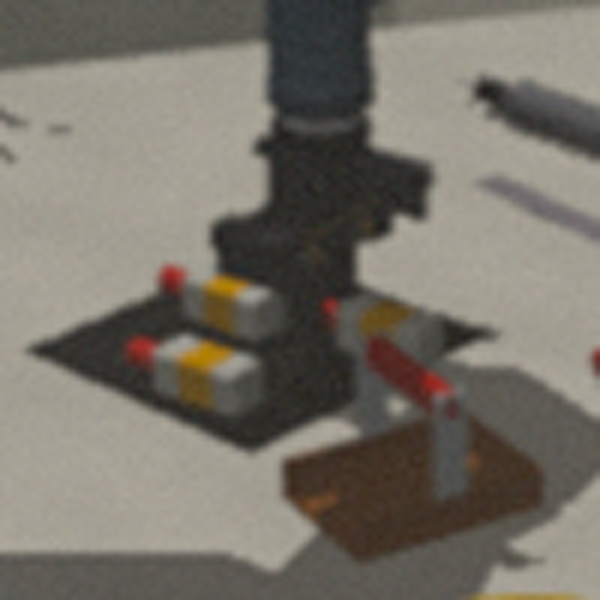

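The cap is gripped (opening 21.7 mm). I lift gently and see whether the bottle pivots.

Request:
move_arm:
  increments:
    - [[0,0,-0.003,0,0],[-0.001,0,-0.005,0,0],[-0.001,0,-0.006,0,0],[-0.002,0,-0.006,0,0],[-0.002,0,-0.006,0,0],[-0.002,0,-0.006,0,0],[-0.002,0,-0.006,0,0],[-0.002,0,-0.006,0,0],[0,0,0,0,0],[0,0,0,0,0]]
  newtons: 6

```text
time_s: 43.9
tool_pos: [0.5376, 0.3039, 0.0331]
ee_rot: [0.0, 0.443, 0.896, 0.0]
force: [-0.5, -0.5, -0.8]
opening: 0.0218
```

Run:
```python
from h import *
rel(.5284,.3135,-.013,2.225)
save(get_image("side")["image"],"s29.png",(175,100,275,200),6)
```

```text
t 43.9 TCP [0.5376 0.3039 0.0331] phi 2.224 F [-0.5 -0.5 -0.8] op 0.0218 q6 -0.33
tx 0.0133 ty -0.0015 tz 0.0461 yaw -0.001
```

View pics/s29.png

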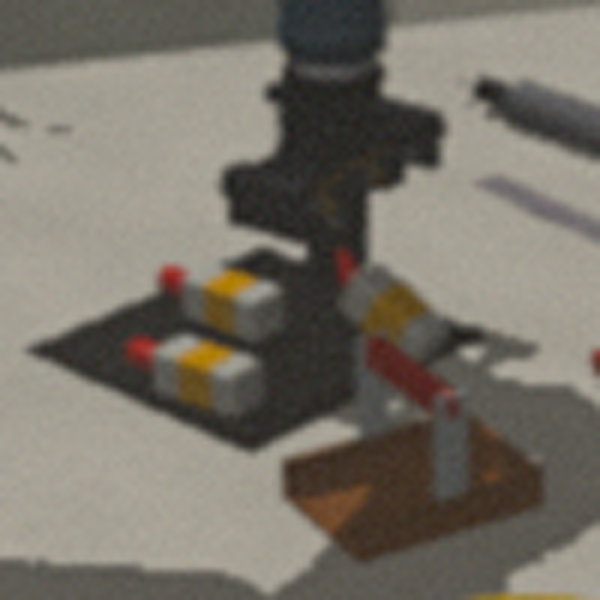

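Request:
move_arm:
  increments:
    - [[0,0,-0.005,0,0],[0,0,-0.006,0,0],[0,0,-0.006,0,0],[0,0,-0.006,0,0],[0,0,-0.006,0,0],[0,0,-0.006,0,0],[0,0,-0.006,0,0],[0,0,-0.006,0,0],[0,0,-0.006,0,0],[0,0,-0.006,0,0],[0,0,0,0,0],[0,0,0,0,0]]
  newtons: 6

```text
time_s: 44.95
tool_pos: [0.5374, 0.304, 0.092]
ee_rot: [0.0, 0.443, 0.897, 0.0]
force: [1.1, -1.0, -0.3]
opening: 0.0217
```

Run:
```python
from h import *
rel(.5284,.3135,-.013,2.225)
save(get_image("side")["image"],"s30.png",(175,100,275,200),6)
```

```text
t 45.0 TCP [0.5374 0.304  0.092 ] phi 2.224 F [ 1.1 -1.  -0.3] op 0.0217 q6 -0.33
tx 0.0130 ty -0.0014 tz 0.1050 yaw -0.001
```

View pics/s30.png

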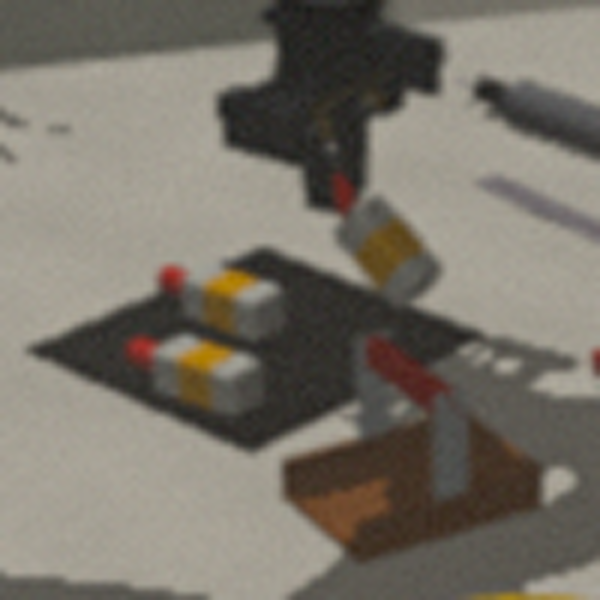

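Request:
move_arm:
  increments:
    - [[0,0,0,0,0],[0,0,0,0,0],[0,0,0,0,0],[0,0,0,0,0],[0,0,0,0,0],[0,0,0,0,0]]
  newtons: 3

```text
time_s: 45.5
tool_pos: [0.5371, 0.3038, 0.0914]
ee_rot: [-0.0, 0.443, 0.897, -0.0]
force: [-1.0, -0.6, -1.7]
opening: 0.0217
```

Run:
```python
from h import *
rel(.5284,.3135,-.013,2.225)
save(get_image("side")["image"],"s31.png",(175,100,275,200),6)
```

```text
t 45.5 TCP [0.5371 0.3038 0.0914] phi 2.224 F [-1.  -0.6 -1.7] op 0.0217 q6 -0.33
tx 0.0130 ty -0.0010 tz 0.1044 yaw -0.001
```

View pics/s31.png

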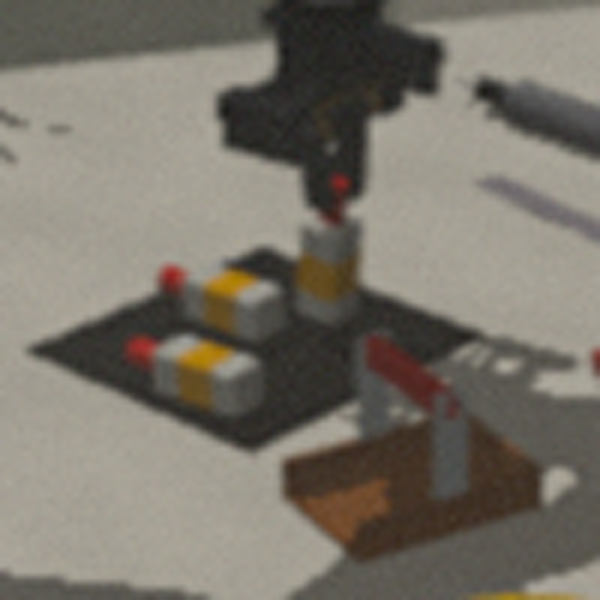

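At 3 N it swings upright. I move it further onto the mat and lower it.

Request:
move_arm:
  increments:
    - [[-0.002,0,0,0,0],[-0.004,0,0,0,0],[-0.005,0,0,0,0],[-0.005,0,0,0,0],[-0.005,0,0,0,0],[-0.003,0,0,0,0],[-0.001,0,0,0,0],[0,0,0.004,0,0],[0,0,0.004,0,0],[0,0,0.004,0,0],[0,0,0.004,0,0],[0,0,0.003,0,0],[0,0,0.003,0,0],[0,0,0,0,0],[0,0,0,0,0]]
  newtons: 3

```text
time_s: 46.8
tool_pos: [0.5522, 0.284, 0.0693]
ee_rot: [-0.0, 0.443, 0.897, -0.0]
force: [-0.5, 0.6, -0.2]
opening: 0.0221
```

Run:
```python
from h import *
rel(.5284,.3135,-.013,2.225)
save(get_image("side")["image"],"s32.png",(175,100,275,200),6)
```

```text
t 46.8 TCP [0.5522 0.284  0.0693] phi 2.224 F [-0.5  0.6 -0.2] op 0.0221 q6 -0.37
tx 0.0379 ty -0.0010 tz 0.0823 yaw -0.001
```

View pics/s32.png

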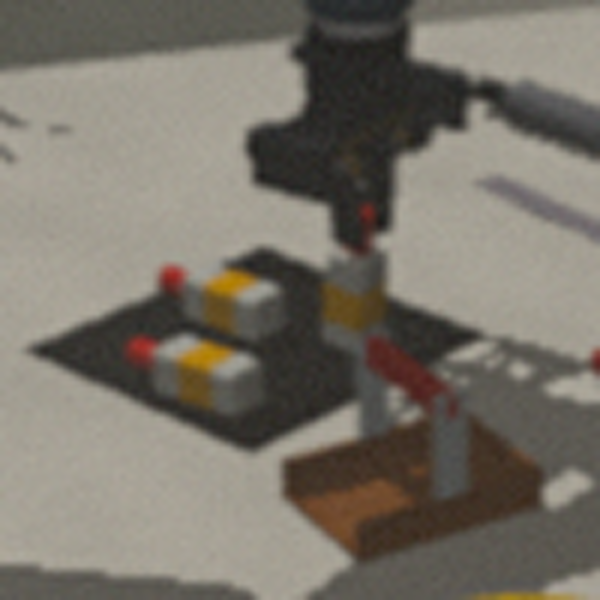

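Request:
move_arm:
  increments:
    - [[0,0,0.002,0,0],[0,0,0.002,0,0],[0,0,0,0,0],[0,0,0,0,0]]
  newtons: 3

```text
time_s: 47.18
tool_pos: [0.5523, 0.284, 0.0656]
ee_rot: [0.0, 0.443, 0.897, 0.0]
force: [-1.3, -0.3, 2.6]
opening: 0.0219
```

Request:
move_arm:
  increments:
    - [[0,0,0.002,0,0],[0,0,0.002,0,0],[0,0,0,0,0],[0,0,0,0,0]]
  newtons: 3

```text
time_s: 47.52
tool_pos: [0.5521, 0.284, 0.0612]
ee_rot: [-0.0, 0.443, 0.897, -0.0]
force: [-0.3, 0.3, 1.5]
opening: 0.0217
```

Run:
```python
from h import *
rel(.5284,.3135,-.013,2.225)
save(get_image("side")["image"],"s33.png",(205,110,265,170),9)
```

```text
t 47.5 TCP [0.5521 0.284  0.0612] phi 2.224 F [-0.3  0.3  1.5] op 0.0217 q6 -0.37
tx 0.0379 ty -0.0009 tz 0.0742 yaw -0.001
```

View pics/s33.png

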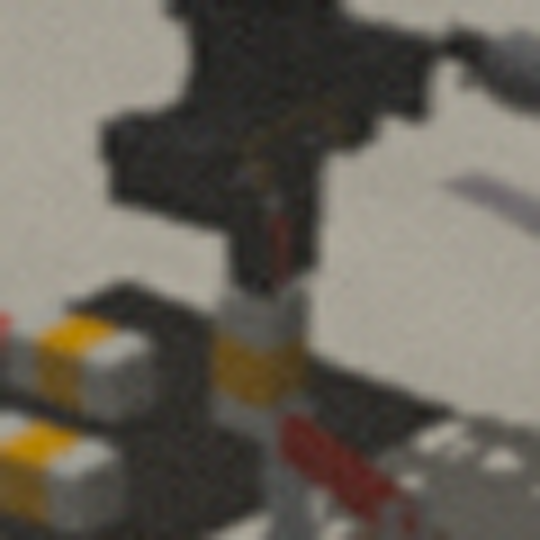

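The bottle stands straight on the mat. I release it.

Request:
move_arm:
  increments:
    - [[0,0,0,0,0.025],[0,0,0,0,0.028],[0,0,0,0,0.034],[0,0,0,0,0.045],[0,0,0,0,0.05],[0,0,0,0,0.05],[0,0,-0.006,0,0.05],[0,0,-0.015,0,0.05],[0,0,-0.02,0,0.05],[0,0,-0.02,0,0.05],[0,0,-0.02,0,0.05],[0,0,-0.01,0,0.05],[0,0,0,0,0.05]]

```text
time_s: 48.65
tool_pos: [0.5542, 0.2846, 0.156]
ee_rot: [0.002, 0.443, 0.897, 0.002]
force: [0.4, 0.8, -0.5]
opening: 0.0504
```

Run:
```python
from h import *
np.set_printoptions(precision=4,suppress=True)
d=get_image("top"); im=d["image"]
R=dict(lo=(0,140,60),hi=(6,255,255),lo2=(174,140,60),hi2=(180,255,255))
for n,kw,z in (("red",R,.024),("yellow",dict(lo=(18,130,90),hi=(32,255,255)),.039)):
    for a,c,r in blobs(im,**kw):
        if c[0]<180: print(n,a,c.round(1),atz(d,c,z)[0,:2],round(r[2]))
rel(.3844,.2872,.06,2.206)
save(im,"t34.png",(40,110,190,260),4);save(get_image("side")["image"],"s34.png",(175,100,275,200),6)
```

```text
red 75 [113.6 222.4] [0.3844 0.2864] 56
red 70 [122.4 274.2] [0.2339 0.2551] 53
red 42 [154.9 113.5] [0.7118 0.1761] 90
yellow 121 [129.2 210.2] [0.4207 0.2382] 56
t 48.7 TCP [0.5532 0.2843 0.1539] phi 2.224 F [-0.   0.1 -0.6] op 0.0503 q6 -0.37
tx 0.1049 ty -0.1323 tz 0.0939 yaw 0.018
```

View pics/s34.png

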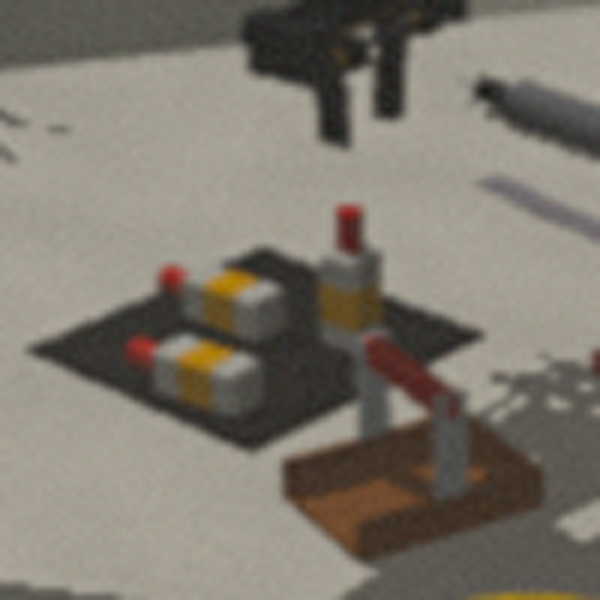

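View pics/t34.png

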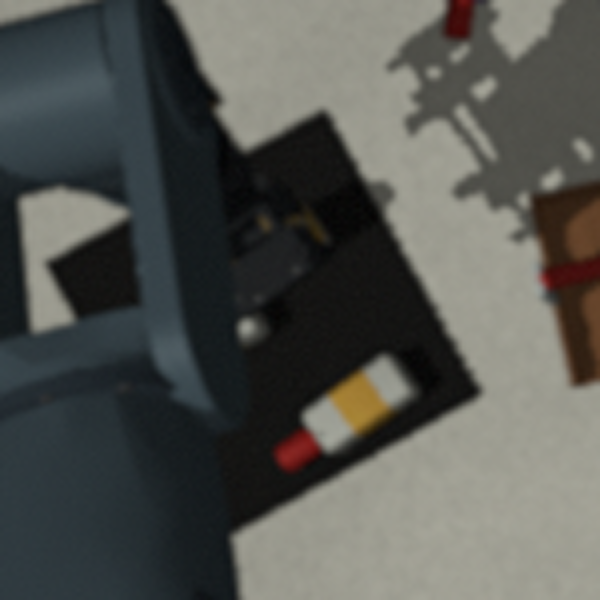

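Bottle A stands upright on the mat. Now bottle C, with its cap at (0.384,0.287).

Request:
move_arm:
  increments:
    - [[0.0105,-0.0132,0,0.018,0.042],[0.0105,-0.0132,0,0,0.042],[0.0105,-0.0132,0,0,0.042],[0.0105,-0.0132,0,0,0.042],[0.0105,-0.0132,0,0,0.042],[0.0105,-0.0132,0,0,0.042],[0.0105,-0.0132,0,0,0.042],[0.0105,-0.0132,0,0,0.042],[0.0105,-0.0132,0,0,0.042],[0.0105,-0.0132,0.015,0,0.042],[0,0,0.02,0,0.042],[0,0,0.02,0,0.042],[0,0,0.02,0,0.042],[0,0,0.015,0,0.042],[0,0,0,0,0.042],[0,0,0,0,0.042]]

```text
time_s: 50.08
tool_pos: [0.3821, 0.2892, 0.0609]
ee_rot: [-0.001, 0.451, 0.893, -0.002]
force: [-0.4, -0.0, 0.8]
opening: 0.0419
```

Run:
```python
from h import *
rel(.3844,.2868,-.011,2.206)
save(get_image("side")["image"],"s35.png",(165,100,265,200),6);save(get_image("top")["image"],"t35.png",(40,110,190,260),4)
```

```text
t 50.1 TCP [0.3821 0.2892 0.0609] phi 2.206 F [-0.4 -0.   0.8] op 0.0419 q6 -0.24
tx -0.0033 ty 0.0004 tz 0.0719 yaw -0.000
```

View pics/s35.png

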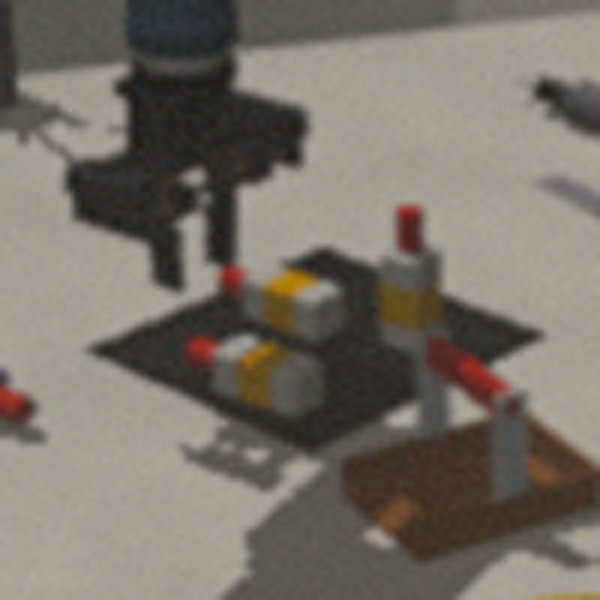

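View pics/t35.png

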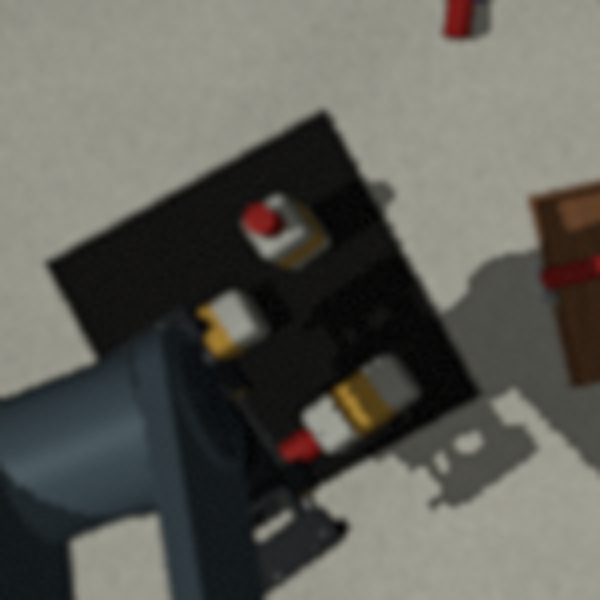

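Request:
move_arm:
  increments:
    - [[-0.003,0,0.012,0,0.042],[0,0,0.014,0,0.042],[0,0,0.014,0,0.042],[0,0,0.012,0,0.042],[0,0,0.009,0,0.042],[0,0,0.007,0,0.042],[0,0,0.004,0,0.042],[0,0,0,0,0.042],[0,0,0,0,0.042],[0,0,0,0,0.03],[0,0,0,0,0.02],[0,0,0,0,0.01],[0,0,0,0,0],[0,0,0,0,0],[0,0,0,0,0],[0,0,0,0,0],[0,0,0,0,0]]
  newtons: 6

```text
time_s: 51.6
tool_pos: [0.3857, 0.2877, -0.0093]
ee_rot: [0.0, 0.451, 0.893, 0.0]
force: [-1.6, 0.6, 3.6]
opening: 0.0215
```

Request:
move_arm:
  increments:
    - [[0,0,-0.003,0,0],[-0.001,0,-0.005,0,0],[-0.001,0,-0.006,0,0],[-0.002,0,-0.006,0,0],[-0.002,0,-0.006,0,0],[-0.002,0,-0.006,0,0],[-0.002,0,-0.006,0,0],[0,0,-0.006,0,0],[0,0,-0.006,0,0],[0,0,-0.006,0,0],[0,0,-0.006,0,0],[0,0,-0.006,0,0],[0,0,-0.006,0,0],[0,0,-0.006,0,0],[0,0,-0.006,0,0],[0,0,-0.006,0,0],[0,0,-0.006,0,0],[0,0,0,0,0]]
  newtons: 6

```text
time_s: 53.1
tool_pos: [0.3923, 0.2798, 0.0899]
ee_rot: [0.001, 0.451, 0.893, 0.001]
force: [0.4, 1.2, -1.1]
opening: 0.0215
```

Request:
move_arm:
  increments:
    - [[0,0,0,0,0],[0,0,0,0,0],[0,0,0,0,0],[0,0,0,0,0],[0,0,0,0,0],[0,0,0,0,0]]
  newtons: 3

```text
time_s: 53.6
tool_pos: [0.3913, 0.2794, 0.0883]
ee_rot: [-0.0, 0.451, 0.893, -0.0]
force: [-0.6, -0.2, -1.3]
opening: 0.0218
```

Run:
```python
from h import *
rel(.3844,.2868,-.011,2.206)
save(get_image("side")["image"],"s36.png",(165,100,265,200),6)
```

```text
t 53.6 TCP [0.3913 0.2794 0.0883] phi 2.206 F [-0.6 -0.2 -1.3] op 0.0218 q6 -0.26
tx 0.0101 ty -0.0012 tz 0.0993 yaw -0.000
```

View pics/s36.png

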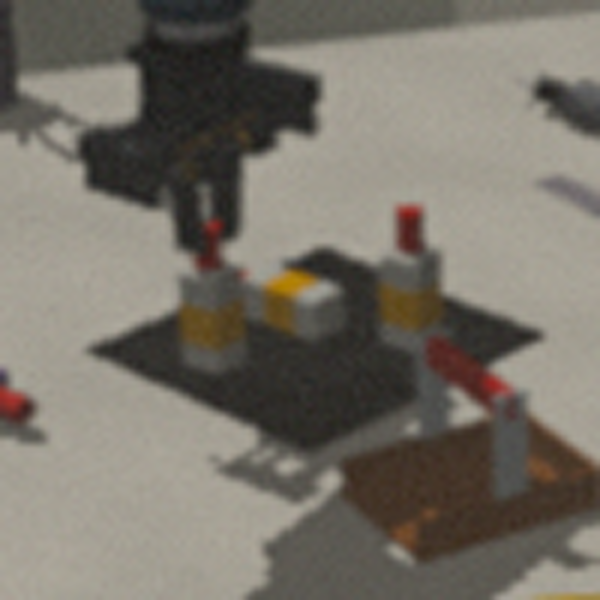

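Request:
move_arm:
  increments:
    - [[-0.001,0.002,0,0,0],[-0.001,0.003,0,0,0],[-0.001,0.003,0,0,0],[-0.001,0.003,0,0,0],[0,0.001,0,0,0],[0,0,0.004,0,0],[0,0,0.004,0,0],[0,0,0.004,0,0],[0,0,0.004,0,0],[0,0,0.003,0,0],[0,0,0.002,0,0],[0,0,0.002,0,0],[0,0,0.002,0,0],[0,0,0.002,0,0],[0,0,0,0,0],[0,0,0,0,0]]
  newtons: 3

```text
time_s: 54.98
tool_pos: [0.4032, 0.2833, 0.0612]
ee_rot: [-0.0, 0.451, 0.893, -0.0]
force: [-0.3, 0.9, 0.1]
opening: 0.0217
```

Run:
```python
from h import *
rel(.3844,.2868,-.011,2.206)
save(get_image("side")["image"],"s37.png",(175,110,235,180),8)
```

```text
t 55.0 TCP [0.4032 0.2833 0.0612] phi 2.206 F [-0.3  0.9  0.1] op 0.0217 q6 -0.26
tx 0.0140 ty -0.0131 tz 0.0722 yaw -0.000
```

View pics/s37.png

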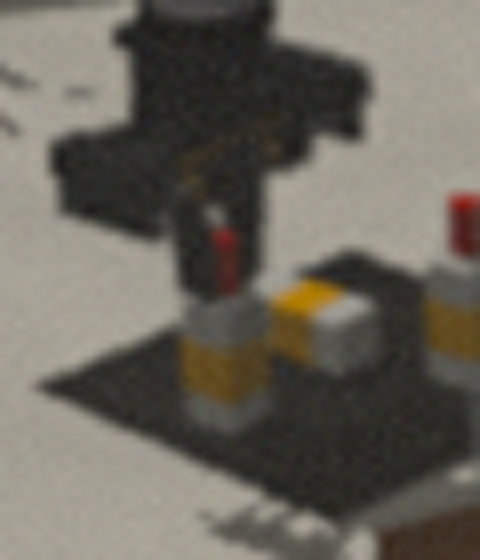

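Request:
move_arm:
  increments:
    - [[0,0,0.002,0,0],[0,0,0.001,0,0],[0,0,0,0,0],[0,0,0,0,0]]

```text
time_s: 55.37
tool_pos: [0.4034, 0.2833, 0.0584]
ee_rot: [-0.0, 0.451, 0.893, -0.0]
force: [-0.5, -0.2, 2.0]
opening: 0.0218
```

Request:
move_arm:
  increments:
    - [[0,0,0,0,0.025],[0,0,0,0,0.028],[0,0,0,0,0.034],[0,0,0,0,0.045],[0,0,0,0,0.05],[0,0,0,0,0.05],[0,0,-0.006,0,0.05],[0,0,-0.015,0,0.05],[0,0,-0.02,0,0.05],[0,0,-0.02,0,0.05],[0,0,-0.02,0,0.05],[0,0,-0.01,0,0.05],[0,0,0,0,0.05]]

```text
time_s: 56.45
tool_pos: [0.4052, 0.2841, 0.1523]
ee_rot: [0.002, 0.451, 0.893, 0.002]
force: [0.2, 0.6, 0.3]
opening: 0.05
```

Run:
```python
from h import *
np.set_printoptions(precision=4,suppress=True)
rel(.4334,.4052,.06,2.15)
save(get_image("top")["image"],"t38.png",(40,110,190,260),4);save(get_image("side")["image"],"s38.png",(165,100,265,200),6)
```

```text
t 56.5 TCP [0.4052 0.2841 0.1523] phi 2.206 F [0.2 0.6 0.3] op 0.0500 q6 -0.26
tx 0.0808 ty 0.0945 tz 0.0923 yaw 0.056
```

View pics/s38.png

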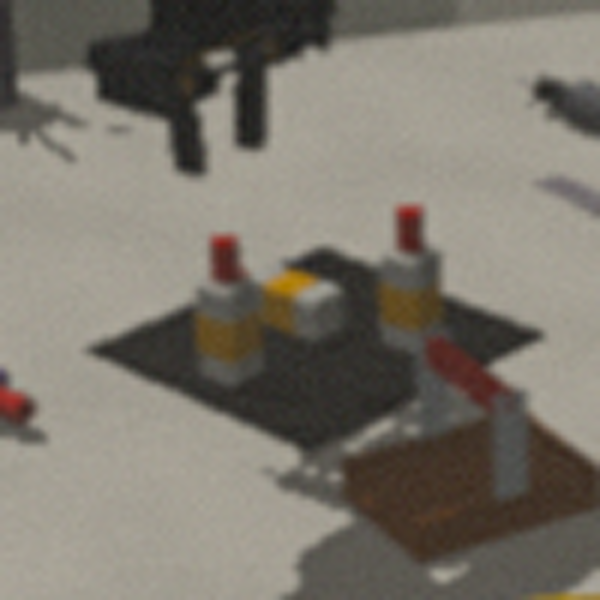

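View pics/t38.png

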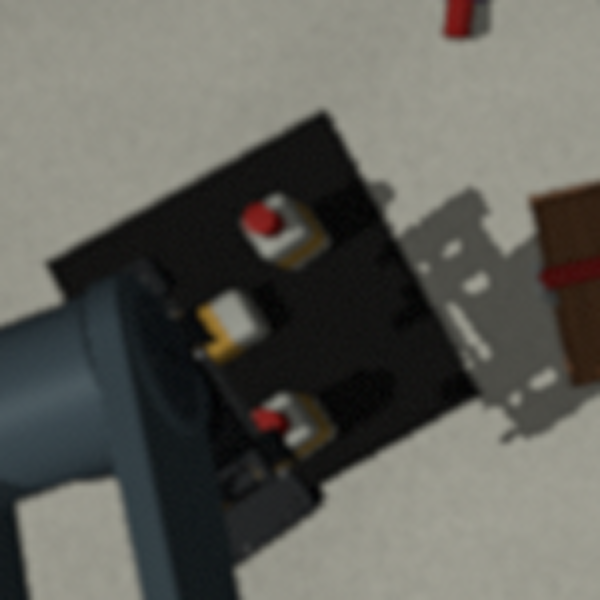

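Request:
move_arm:
  increments:
    - [[0.009,0.0105,0,0,0.042],[0.009,0.0105,0,0,0.042],[0.009,0.0105,0,0,0.042],[0.009,0.0105,0,0,0.042],[0.009,0.0105,0,0,0.042],[0.009,0.0105,0,0,0.042],[0.009,0.0105,0,0,0.042],[0.009,0.0105,0,0,0.042],[0.009,0.0105,0.015,0,0.042],[0,0,0.02,0.045,0.042],[0,0,0.02,0,0.042],[0,0,0.02,0,0.042],[0,0,0.015,0,0.042],[0,0,0,0,0.042],[0,0,0,0,0.042]]

```text
time_s: 57.8
tool_pos: [0.43, 0.4036, 0.0573]
ee_rot: [-0.001, 0.471, 0.882, -0.002]
force: [-0.4, -0.3, 0.0]
opening: 0.042
```

Run:
```python
from h import *
rel(.4334,.4048,-.011,2.16)
save(get_image("side")["image"],"s39.png",(165,100,265,200),6);save(get_image("top")["image"],"t39.png",(40,110,190,260),4)
```

```text
t 57.8 TCP [0.43   0.4036 0.0573] phi 2.161 F [-0.4 -0.3  0. ] op 0.0420 q6 -0.04
tx -0.0009 ty 0.0035 tz 0.0683 yaw 0.001
```

View pics/s39.png

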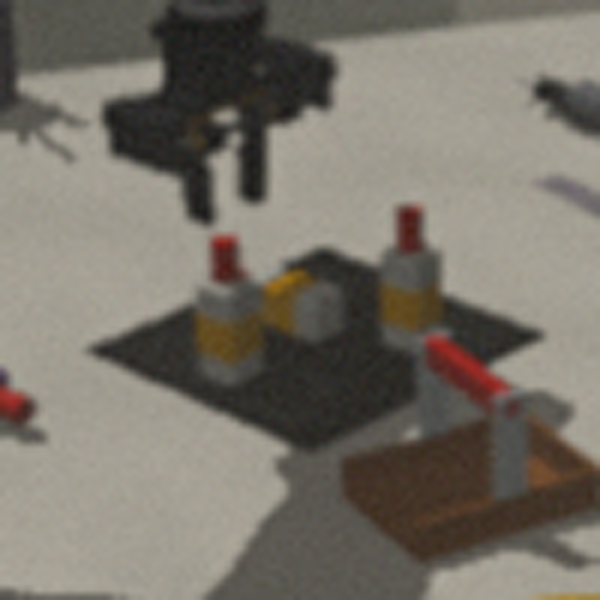

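View pics/t39.png

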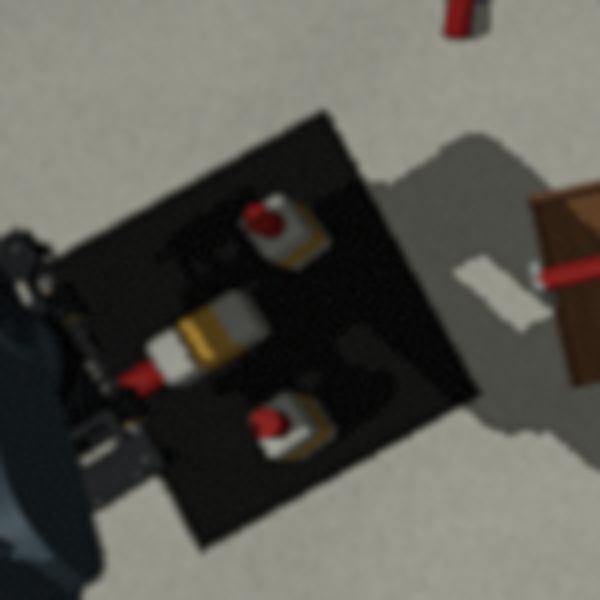

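Request:
move_arm:
  increments:
    - [[-0.001,0.0035,0.01,0,0.042],[0,0,0.014,0,0.042],[0,0,0.014,0,0.042],[0,0,0.012,0,0.042],[0,0,0.008,0,0.042],[0,0,0.006,0,0.042],[0,0,0.003,0,0.042],[0,0,0,0,0.042],[0,0,0,0,0.042],[0,0,0,0,0.03],[0,0,0,0,0.02],[0,0,0,0,0.01],[0,0,0,0,0],[0,0,0,0,0],[0,0,0,0,0],[0,0,0,0,0],[0,0,0,0,0]]
  newtons: 6

```text
time_s: 59.32
tool_pos: [0.4352, 0.406, -0.0072]
ee_rot: [0.0, 0.471, 0.882, 0.0]
force: [-0.7, 0.3, 2.8]
opening: 0.0217
```

Request:
move_arm:
  increments:
    - [[0,0,-0.003,0,0],[-0.001,0,-0.005,0,0],[-0.001,0,-0.006,0,0],[-0.002,0,-0.006,0,0],[-0.002,0,-0.006,0,0],[-0.002,0,-0.006,0,0],[-0.002,0,-0.006,0,0],[0,0,-0.006,0,0],[0,0,-0.006,0,0],[0,0,-0.006,0,0],[0,0,-0.006,0,0],[0,0,-0.006,0,0],[0,0,-0.006,0,0],[0,0,-0.006,0,0],[0,0,-0.006,0,0],[0,0,-0.006,0,0],[0,0,-0.006,0,0],[0,0,0,0,0]]
  newtons: 6

```text
time_s: 60.82
tool_pos: [0.4414, 0.3979, 0.0921]
ee_rot: [0.001, 0.471, 0.882, 0.001]
force: [0.4, -0.1, -0.9]
opening: 0.0214
```

Request:
move_arm:
  increments:
    - [[0,0,0,0,0],[0,0,0,0,0],[0,0,0,0,0],[0,0,0,0,0],[0,0,0,0,0],[0,0,0,0,0]]
  newtons: 3

```text
time_s: 61.32
tool_pos: [0.4404, 0.3974, 0.0902]
ee_rot: [-0.0, 0.471, 0.882, -0.0]
force: [-1.2, -1.0, -0.9]
opening: 0.0219
```

Run:
```python
from h import *
rel(.4334,.4048,-.011,2.16)
save(get_image("side")["image"],"s40.png",(165,100,265,200),6)
```

```text
t 61.3 TCP [0.4404 0.3974 0.0902] phi 2.161 F [-1.2 -1.  -0.9] op 0.0219 q6 -0.06
tx 0.0101 ty -0.0017 tz 0.1012 yaw 0.001
```

View pics/s40.png

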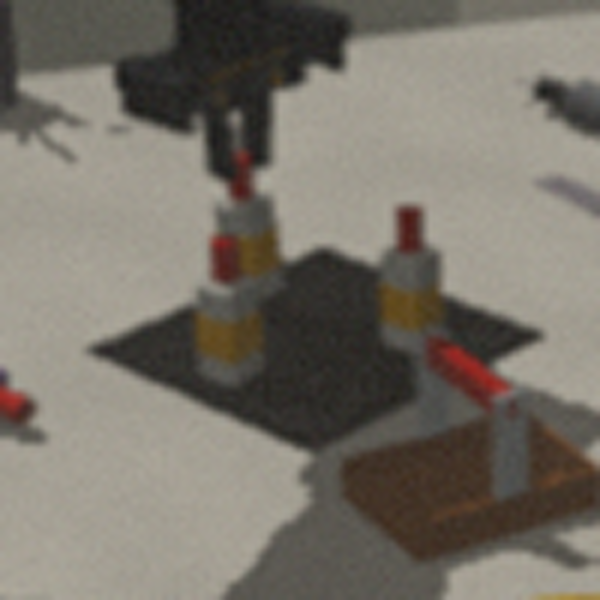

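Request:
move_arm:
  increments:
    - [[-0.002,0,0,0,0],[-0.004,0,0,0,0],[-0.005,0,0,0,0],[-0.005,0,0,0,0],[-0.005,0,0,0,0],[-0.003,0,0,0,0],[-0.001,0,0,0,0],[0,0,0.004,0,0],[0,0,0.004,0,0],[0,0,0.004,0,0],[0,0,0.004,0,0],[0,0,0.003,0,0],[0,0,0.002,0,0],[0,0,0.002,0,0],[0,0,0.002,0,0],[0,0,0.002,0,0],[0,0,0.002,0,0],[0,0,0,0,0],[0,0,0,0,0]]
  newtons: 3

```text
time_s: 62.95
tool_pos: [0.4542, 0.3766, 0.0611]
ee_rot: [-0.0, 0.471, 0.882, -0.0]
force: [1.4, -0.2, 1.3]
opening: 0.022
```

Request:
move_arm:
  increments:
    - [[0,0,0.002,0,0],[0,0,0,0,0],[0,0,0,0,0]]

```text
time_s: 63.2
tool_pos: [0.4544, 0.3766, 0.0594]
ee_rot: [-0.0, 0.471, 0.882, -0.0]
force: [0.5, -0.8, 2.3]
opening: 0.022
```

Run:
```python
from h import *
rel(.4334,.4048,-.011,2.16)
save(get_image("side")["image"],"s41.png",(175,100,245,170),8)
```

```text
t 63.2 TCP [0.4544 0.3766 0.0594] phi 2.161 F [ 0.5 -0.8  2.3] op 0.0220 q6 -0.10
tx 0.0351 ty -0.0018 tz 0.0704 yaw 0.001
```

View pics/s41.png

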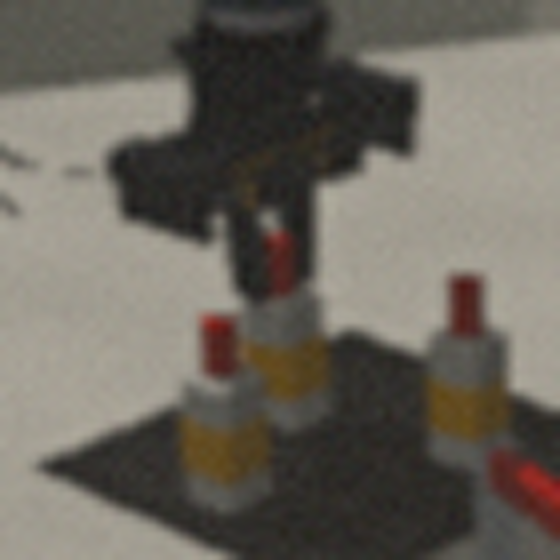

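The bottle still leans slightly, so I press a little lower and then release.

Request:
move_arm:
  increments:
    - [[0,0,0.002,0,0],[0,0,0.002,0,0],[0,0,0,0,0],[0,0,0,0,0]]

```text
time_s: 63.58
tool_pos: [0.4563, 0.3765, 0.0587]
ee_rot: [0.002, 0.471, 0.882, 0.001]
force: [-2.5, -6.6, 22.3]
opening: 0.022
```

Run:
```python
from h import *
rel(.4334,.4048,-.011,2.16)
save(get_image("side")["image"],"s42.png",(175,100,245,170),8)
```

```text
t 63.6 TCP [0.4563 0.3765 0.0587] phi 2.161 F [-2.5 -6.6 22.3] op 0.0220 q6 -0.10
tx 0.0362 ty -0.0033 tz 0.0697 yaw 0.001
```

View pics/s42.png

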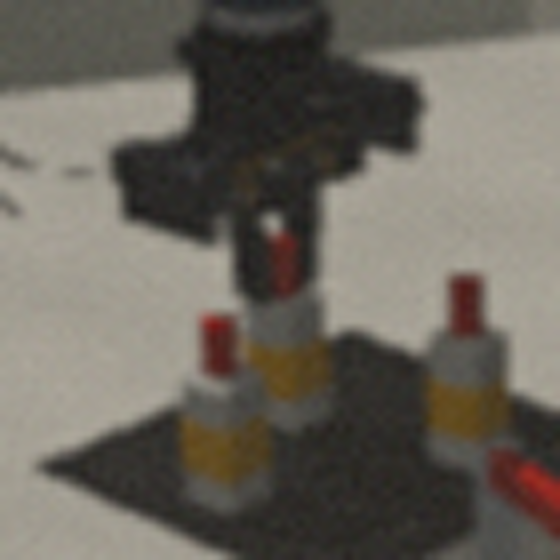

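Request:
move_arm:
  increments:
    - [[0,0,-0.002,0,0],[0,0,-0.002,0,0],[0,0,0,0,0],[0,0,0,0,0.024],[0,0,0,0,0.027],[0,0,0,0,0.032],[0,0,0,0,0.04],[0,0,0,0,0.05],[0,0,0,0,0.05],[0,0,-0.006,0,0.05],[0,0,-0.015,0,0.05],[0,0,-0.02,0,0.05],[0,0,-0.02,0,0.05],[0,0,-0.03,0,0.05],[0,0,-0.03,0,0.05],[0,0,-0.03,0,0.05],[0,0,-0.03,0,0.05]]

```text
time_s: 65.05
tool_pos: [0.4542, 0.3766, 0.2425]
ee_rot: [0.0, 0.471, 0.882, 0.0]
force: [0.1, -0.1, -0.9]
opening: 0.05
```

Run:
```python
from h import *
rel(.35,-.1,.25,2.16)
save(get_image("side")["image"],"s43.png",(165,100,265,200),6)
```

```text
t 65.0 TCP [0.4542 0.3766 0.2425] phi 2.161 F [ 0.1 -0.1 -0.9] op 0.0500 q6 -0.10
tx -0.3380 ty -0.3518 tz -0.0075 yaw 0.001
```

View pics/s43.png

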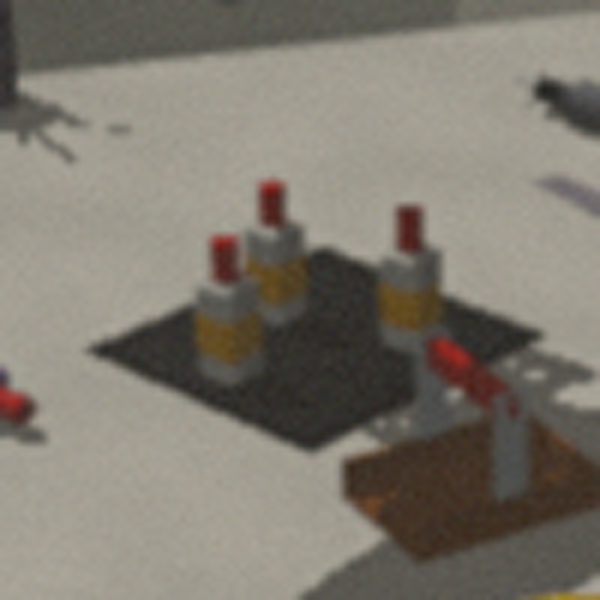

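All three stand. I clear the arm away for a final look.

Request:
move_arm:
  increments:
    - [[-0.025,-0.025,0,0,0.05],[-0.025,-0.025,0,0,0.05],[-0.025,-0.025,0,0,0.05],[-0.025,-0.025,0,0,0.05],[-0.025,-0.025,0,0,0.05],[-0.025,-0.025,0,0,0.05],[-0.025,-0.025,0,0,0.05],[-0.025,-0.025,0,0,0.05],[-0.025,-0.025,0,0,0.05],[-0.025,-0.025,0,0,0.05],[-0.025,-0.025,0,0,0.05],[-0.025,-0.025,0,0,0.05],[0,-0.02,0,0,0.05],[0,-0.02,0,0,0.05],[0,0,0,0,0.05],[0,0,0,0,0.05],[0,0,0,0,0.05]]

```text
time_s: 66.52
tool_pos: [0.3394, -0.0616, 0.2409]
ee_rot: [0.001, 0.471, 0.882, 0.0]
force: [0.0, -0.6, 0.8]
opening: 0.05
```

Run:
```python
from sil import *
rel(.35,-.1,.25,2.16)
s=get_image("side");t=get_image("top")
save(s["image"],"s44.png",(165,110,345,280),3.5);save(t["image"],"t44.png",(40,80,420,270),2.1)
h=cv2.cvtColor(t["image"],cv2.COLOR_RGB2HSV); y=cv2.inRange(h,np.array((18,100,50)),np.array((32,255,255)))
x0,x1,y0,y1=(300,385,160,240)
mm=np.zeros_like(y); c=cv2.convexHull(np.argwhere(y[y0:y1,x0:x1])[:,::-1].astype(np.int32)+[x0,y0]); cv2.fillPoly(mm,[c],1)
f=lambda q:((sil(t,q,.086,.125,.131)-mm)**2).sum()
r=minimize(f,[.462,-.372],method="Nelder-Mead",options=dict(initial_simplex=[[.462,-.372],[.467,-.372],[.462,-.367]])); print("lid",r.x,r.fun)
R=dict(lo=(0,140,60),hi=(6,255,255),lo2=(174,140,60),hi2=(180,255,255))
M=np.array([.4757,.317]);e1=np.array([-.497,.868]);e2=np.array([.864,.504])
for a,c,rr in blobs(t["image"],**R):
    p=atz(t,c,.108)[0,:2]; print("cap",a,c.round(1),p.round(4),((p-M)@e1).round(3),((p-M)@e2).round(3))
for q,z in [((201,102),.12),((284,104),.065)]: print(q,atz(t,q,z)[0])
for n in("primer","paintjar","toolcase"): print(n,[(round(r["p"],2),[round(x) for x in r["centre"]]) for r in nets.pinpoint("top",n)][:2])
```

```text
t 66.5 TCP [ 0.3394 -0.0616  0.2409] phi 2.160 F [ 0.  -0.6  0.8] op 0.0500 q6 -1.12
tx -0.0378 ty -0.0125 tz -0.0091 yaw 0.000
lid [ 0.46243735 -0.3726248 ] 24.772349096501344
cap 195 [191.2 175.7] [0.5177 0.0533] -0.25 -0.097
cap 70 [122.4 274.2] [0.2425 0.2345] 0.044 -0.243
cap 56 [154.3 113.4] [0.6915 0.1619] -0.242 0.108
cap 53 [ 75.6 194.8] [0.458  0.3721] 0.057 0.012
cap 49 [104.6 164.2] [0.5447 0.2952] -0.053 0.049
cap 49 [106.2 215.4] [0.4024 0.2851] 0.009 -0.079
(201, 102) [0.7237004  0.03072317 0.12      ]
(284, 104) [ 0.73851872 -0.20640814  0.065     ]
primer [(0.92, [200, 115])]
paintjar [(0.87, [281, 114])]
toolcase [(0.66, [387, 163])]
```

View pics/s44.png

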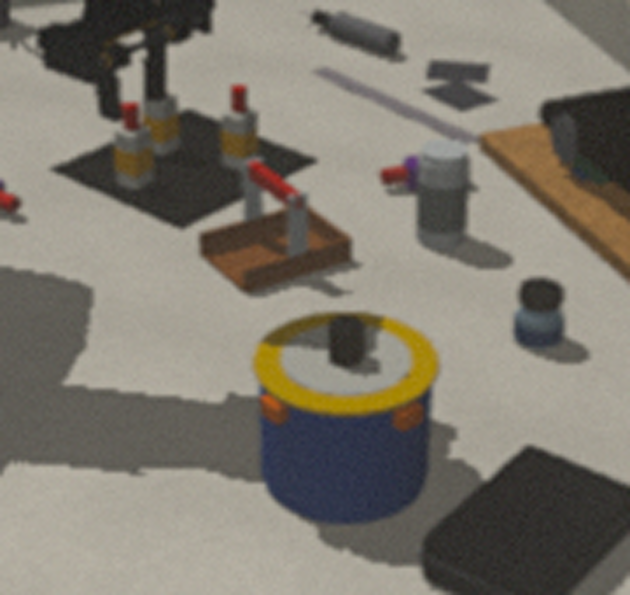

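View pics/t44.png

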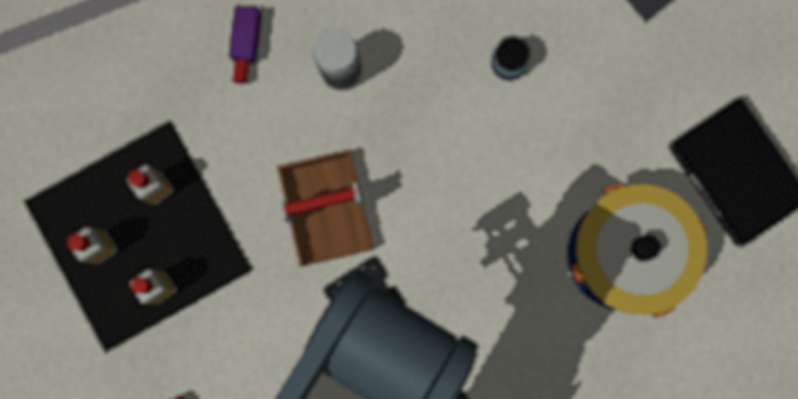

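The final views show three bottles upright on the mat, the tray flat and empty, the lid level on the tub, and the can, jar and case where they were.

```bash
python3 -c "
from bench import job_done
print(job_done())"
```

```text
the job is handed in; nothing more can be done
None
```

The job is handed in at about 66 s on the robot's clock. Every check I could make at the end came out right, though `job_done()` gives no verdict.

**What I did**
- **Tray and blocks:** The tool cannot tilt, so I gripped the tray by its bar and tipped it by levering it on the tub's rim. All three blocks fell into the tub, and the empty tray went back flat at its old place.
- **Lid:** I put it on by the knob, pressing up to 34 N.
- **Bottles:** I stood all three up by their caps: lifted with a light grip, let swing upright, and set down on the mat.

**Last checks**
- **Blocks:** I saw all three low in the tub before the lid went on.
- **Lid:** It stopped hard at about 113.5 mm, against 113 mm fully home. Tapping the knob touched where a seated lid should, and it looks level and centred.
- **Bottles:** They look upright, at least about 5 cm inside the mat's edges.
- **Bystanders:** The spray can, paint jar and tool case look unmoved. I left both purple look-alikes alone.

**What went wrong or disagreed**
- **Tool position:** The first grasp of the bar closed on air. The fingertips sit about 22 mm above the reported tool position, so I corrected every later height for that.
- **Cameras:** The two cameras differed by a few millimetres on the tub's position, so I used a compromise. I saw no sign that it affected the fit.
- **Knocked bottle:** One bottle was knocked to the mat's edge during the run, and I moved it back on while standing it up.
- **Last bottle:** The fingertips pressed on its shoulder with about 22 N before I backed off. It stood straight after release.

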